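# Load a cell in the leak-test chamber and close it with clamp plate and hand nuts

## Task

Set up the leak test: lay the battery cell that lies by itself nearest the robot down in the chamber's well, lay the three-armed clamp plate flat on the chamber with the studs in its forks, and put every hand nut that is on the bench on the stud of its own size. Turn each nut backward until its thread start drops, then forward until it has run fully home, flush on the plate; leave the other things where they are.

Things in the scene. Friction and masses are not known exactly. Their poses are not given: they have to be found in the camera images.
- pot: Grey round leak-test chamber, fixed, 196 mm across, 45 mm high. Origin: centre of its underside, z up. Three upright steel studs of different size stand on its flat top, 66 mm from the centre: one towards its own +x, the others 120 deg either side (which size stands where varies).
- well (a point): Centre of the floor of the round well in the middle of the chamber's top: about 82 mm across and 22 mm deep; the test cell lies in it, in any direction.
- test_cell: Loose teal battery cell lying on the bench, a plain cylinder 18.5 mm thick and 65 mm long, 46 g; it can roll. Origin: on its skin below the middle, as it first lies. Its long axis runs along (-0.29, 0.957, 0) in its own axes.
- cell_mid (a point): Middle of the test cell, on its axis (9.3 mm above what it lies on).
- pot_top (a point): Centre of the chamber's flat top, 45 mm above its underside; the clamp plate's origin comes here when it is seated, arms over the studs in any of its three equal turns. The plate's upper face is then 10 mm higher.
- clamp: Loose grey clamp plate, 0.45 kg, 10 mm thick, about 195 mm across, lying flat. Origin: centre of its underside, z up. Three like arms: along its own +x and 120 deg either side, each ending in a fork open outward with a slot 53 mm wide that reaches in to 40 mm from the centre. Lowered level over the studs it lies flat on the chamber.
- clamp_grip (a point): Middle of the dark bar handle at the plate's centre, where to grip it from above, 31 mm above the plate's underside. The bar is 12 mm thick along the plate's x, 36 mm long along its y, and stands from 10 to 42 mm above the underside.
- stud_small: The small stud, fixed. Origin: on its axis at the chamber's top, z up. Thread 30 mm across, to 26 mm high; above it a plain nose 19 mm across, tapering to 10 mm at the tip, 43 mm high. Thread of all three studs: coarse, right-hand (forward = clockwise from above), three starts 120 deg apart at unknown angles; the pose given does not show them.
- stud_medium: The medium stud, fixed. Origin: on its axis at the chamber's top, z up. Thread 38 mm across, to 26 mm high; above it a plain nose 27 mm across, tapering to 18 mm at the tip, 43 mm high. On any stud a nut set down stays on the crests, its underside 24 to 26 mm above the stud's origin; forward it then meets a rib. Backward, within 1.9 rad, it drops 10.5 mm if let or lightly pushed down, and meets a rib.
- stud_large: The large stud, fixed. Origin: on its axis at the chamber's top, z up. Thread 46 mm across, to 26 mm high; above it a plain nose 35 mm across, tapering to 26 mm at the tip, 43 mm high. On any stud a nut that has dropped lies with its underside 13 to 14 mm above the stud's origin; forward 1.2 to 1.5 rad to the stop it runs down 4 mm to lie on the clamp plate, 10 mm above the stud's origin.
- nut_small: The small hand nut (may be absent), loose, 120 g, for the 30 mm stud. Origin: centre of its underside, z up. Aluminium: flange 68 mm across, 4.5 mm thick; round body 43 mm across, closed top at 41 mm; bore open below, 37 mm deep, with three inward lugs at the rim that pass the stud's nose with 1.2 mm play all round.
- nut_small_grip (a point): Where to grip that nut from above: on its axis, 62 mm above its underside, in its dark upright bar, which is 12 mm thick along the nut's y, 38 mm long along its x and stands from 41 to 73 mm above the underside.
- nut_medium: The medium hand nut (may be absent), loose, 136 g, for the 38 mm stud. Origin: centre of its underside, z up. Aluminium: flange 68 mm across, 4.5 mm thick; round body 51 mm across, closed top at 41 mm; bore open below, 37 mm deep, with three inward lugs at the rim that pass the stud's nose with 1.2 mm play all round.
- nut_medium_grip (a point): Where to grip that nut from above: on its axis, 62 mm above its underside, in its dark upright bar, which is 12 mm thick along the nut's y, 46 mm long along its x and stands from 41 to 73 mm above the underside.
- nut_large: The large hand nut (may be absent), loose, 152 g, for the 46 mm stud. Origin: centre of its underside, z up. Aluminium: flange 68 mm across, 4.5 mm thick; round body 59 mm across, closed top at 41 mm; bore open below, 37 mm deep, with three inward lugs at the rim that pass the stud's nose with 1.2 mm play all round.
- nut_large_grip (a point): Where to grip that nut from above: on its axis, 62 mm above its underside, in its dark upright bar, which is 12 mm thick along the nut's y, 54 mm long along its x and stands from 41 to 73 mm above the underside.
- syringe: Bystander, loose: pale syringe lying flat, 55 x 118 x 27 mm. Origin: centre of its underside.
- anvil: Bystander, loose: small copper block with steel pegs on it, 40 x 52 x 72 mm. Origin: centre of its underside.
- sucker: Bystander, loose: blue pen-shaped solder sucker, 158 mm long, lying. Origin: centre of its underside.
- block: Bystander, loose: pale block on a light base, 52 x 110 x 57 mm. Origin: centre of its underside.

How it is judged:
On the way, in this order (a step that is already met when the one before it is completed fails the run):
1. the test cell lies in the chamber's well (horizontal distance between cell_mid and well below 0.015 m and z of cell_mid in the frame of well below 0.013 m and linear speed of test_cell below 0.03 m/s), for 0.2 s.
2. the clamp plate lies flat on the chamber with the studs in its forks (horizontal distance between clamp and pot below 0.014 m and z of clamp in the frame of pot between 0.043 and 0.0475 m and angle between clamp's own z axis and vertical below 0.03 rad), for 0.2 s.
At the end, for the whole second after the job is handed in: The cell lies in the well (middle within 15 mm of its centre); the clamp plate lies flat on the chamber (within 14 mm, 0.03 rad); every nut present is on the stud of its size, its underside within 2.5 mm of the plate's top (axis within 4 mm, upright within 0.05 rad), at rest (all of step 1 and all of step 2 and horizontal distance between nut_small and stud_small below 0.004 m and z of nut_small in the frame of stud_small between 0.007 and 0.0125 m and angle between each of nut_small, nut_medium, nut_large's own z axis and vertical below 0.05 rad and linear speed of each of nut_small, nut_medium, nut_large below 0.02 m/s and horizontal distance between nut_medium and stud_medium below 0.004 m and z of nut_medium in the frame of stud_medium between 0.007 and 0.0125 m and horizontal distance between nut_large and stud_large below 0.004 m and z of nut_large in the frame of stud_large between 0.007 and 0.0125 m); the robot touches nothing.
It fails at once if a bystander (syringe, copper block, solder sucker, pale block) is moved more than 30 mm (distance of any of syringe, anvil, sucker, block from where it was at the start of the episode above 0.03 m).
Of nut_small, nut_medium, nut_large only 2 to 3 are there at a start; the rules pass over those that are not, and their reading is None.
At some moment in a run one of clamp, nut_small, nut_medium, nut_large may be knocked a few centimetres aside while the robot is not near it.
It also fails if it takes over 210 s, if anything falls off the work surface, if the arm or the gripper's body presses on something with over 40 N, if the wrist force passes 120 N, or if a joint passes its speed limit or range.

## Robot

A 7-joint arm with a two-finger parallel gripper is mounted at the origin on a cart in front of the work surface, level with it; the furniture and walls round the work are solid. World frame = base frame: x ahead of the robot, y to its left, z up, the work surface at z = 0. Lengths are in m, angles in rad, forces in N, time in s.
With the tool pointing down it reaches from about 0.4 to 0.875 m from the base axis. Payload 19.3 kg.
Tool frame: the origin (TCP) lies midway between the tips of the shut fingers; the grasp point (between the pads) lies 19 mm behind it (bot.pinch_z is the distance from the TCP to the grasp point, in m); z points along the fingers, y is the line along which they close (so a half turn about z gives the same grasp; the last joint's range is limited). The gripper opens to 85 mm and grips with 20 to 120 N. Pads are 22 mm wide; open, the fingers measure 114 mm over their backs; the gripper's body (76 mm by 85 mm) begins 54 mm behind the grasp point. The pads swing forward as they close: fully open they stand 13 mm farther back than shut.
Start: joints at [-1.242, 0.521, -0.036, 1.599, 0.021, 1.021, -0.113], TCP at [0.243, 0.576, 0.231] pointing down, gripper open.
Joint ranges: [-2.91, 2.91], [-0.3, 2.13], [-1.5, 1.42], [0.17, 2.43], [-1.26, 4.41], [0.16, 1.93], [-2.52, 2.52]. Speed limits (rad/s): [1.89, 1.89, 2.39, 2.39, 3.01, 3.01, 3.01].

## Interface

Orientations are given as [roll, pitch, yaw] about the fixed x, y, z axes, in that order (R = Rz(yaw) Ry(pitch) Rx(roll)).
In Python, from workcell import observe, viewer, bot gives the robot as it stands. The module is installed in compiled form; this text tells all that it offers.
- The arm moves only by the tool play_rows, never from a script. Its argument "motion" is a list of rows, each a list of 7 numbers: the shift along the tool's x, y, z in cm, then the turn, a rotation vector about the tool's x, y, z in rad, then the opening, from -1 (shut) to 1 (fully open), so that 0 is half open. A call has exactly 5 rows; each row is the pose to reach, as a shift and turn from the pose commanded when the call began, along the tool's axes at that moment; what a row does not reach only later rows make up. A row lasts 1/10 s, in which the tool goes at most 50 mm and 8.59 degrees, less where a joint would pass 70% of its speed; a pose out of reach is approached as far as the arm can. A call with a gripper value outside its range is refused whole. The fingers move at their own pace and stop on an object; "squeeze" is the grip in N (left out, the last holds). Time passes only in rows, so rows that repeat a pose let the fingers close, or fill a call up. It gives the time, the measured TCP pose, the force, the opening and the grip force at its end, in the units of the state.
- observe(): the state, without advancing time (a new reading comes with each control period).
- viewer.grab_frame(name): name is "scene" or "side" or "wrist"; returns (picture, depth): 480x640x3 uint8, red, green, blue; 480x640 float32, m along the optical axis (not along the pixel's ray), 0 where there is no reading.
- viewer.camera_info(name): a dict with "fx", "fy", "cx", "cy" (pixels), "k1" (the pictures are not rectified: a ray, as slopes to the right and down, at radius r is drawn at 1 + k1 r^2 times it, then the intrinsics apply), "R" (3x3) and "t" (3): a world point X has camera coordinates R X + t. Camera axes: x right, y down, z forward; pixel columns grow to the right and rows downward; lengths in m; the calibration is good to about 2 mm. A picture is of the moment at which its call begins: read the wrist's pose just before it. camera_info takes no time and is no camera call; for the wrist camera it gives the pose at the moment of the call.
- bot.job_done(): hands the job in; it is judged then, once.
The state is a dict: "clock": time; "qpos": joint angles; "qd": joint speeds; "joint_efforts": joint torques, N m; "position": TCP position; "tool_rot": TCP orientation; "force": force on the tool from outside, world axes, zero at the start; "moment": the same for the moment, N m; "grip_width": finger opening in m; "finger_force": force on a finger pad.
Only numpy, scipy, OpenCV 4.12 (cv2) and the standard library are available. Lean on these libraries where they do the work, as an engineer would, in place of code of your own. Each camera call takes 0.05 s, during which the arm holds its last target. There are 200 camera calls.

## Working session

There is one attempt and no reset: what is moved stays moved. The work goes in short steps, Python scripts to look and compute and a tool call to move; the robot and the scene stay as the last step left them, time stands still between calls to the robot, and variables do not carry over. Pictures are saved under pics/ and viewed, at most 14 in all, crops included, and the job is handed in when it is done.

Besides the shell and the picture viewer there is one more tool, called after "Call:" in YAML: its name, and indented under it one key for each argument. play_rows: Moves the arm, as the interface text tells. Its arguments: {"type":"object","properties":{"motion":{"type":"array"},"squeeze":{"type":"number"}},"required":["motion"]}

```bash
mkdir -p pics; cat > h.py <<'E'
import numpy as np, cv2
from workcell import observe, viewer, bot
from scipy.spatial.transform import Rotation as Ro
def grab(n):
    ci=viewer.camera_info(n); p,d=viewer.grab_frame(n); return p,d,ci
def save(n,p,s=1,crop=None):
    q=p[...,::-1]
    if crop: q=q[crop[0]:crop[1],crop[2]:crop[3]]
    cv2.imwrite('pics/'+n+'.png',cv2.resize(q,None,fx=s,fy=s))
def slopes(ci,u,v):
    K=np.array([[ci['fx'],0,ci['cx']],[0,ci['fy'],ci['cy']],[0,0,1.]])
    return cv2.undistortPoints(np.float64(np.stack([np.ravel(u),np.ravel(v)],-1))[:,None],K,np.array([ci['k1'],0,0,0.]))[:,0]
def ray(ci,u,v,z):
    "pixels onto plane z"
    s=slopes(ci,u,v); R=np.array(ci['R']);t=np.array(ci['t'])
    d=np.c_[s,np.ones(len(s))]@R; c=-R.T@t
    return c+d*((z-c[2])/d[:,2])[:,None]
def cloud(d,ci):
    v,u=np.mgrid[:480,:640]; s=slopes(ci,u,v); z=d.ravel()
    P=(np.c_[s*z[:,None],z]-np.array(ci['t']))@np.array(ci['R']); P[z==0]=np.nan
    return P.reshape(480,640,3)
def delta(pos,yaw=None):
    "shift in tool cm & turn about tool z needed to have TCP at pos, closing line at yaw (tool y dir)"
    o=observe(); R=Ro.from_euler('xyz',o['tool_rot']).as_matrix()
    r=R.T@(np.array(pos)-o['position'])*100
    y=np.arctan2(R[1,1],R[0,1]); a=None
    if yaw is not None:
        a=-((yaw-y+np.pi/2)%np.pi-np.pi/2)
    print('shift cm',r.round(2),'turn z',a,'tooly',round(y,3),'q7',round(o['qpos'][6],2),'pos',np.round(o['position'],4),'rpy',np.round(o['tool_rot'],3))
E
python3 - <<'E'
from h import *
for n in('scene','side','wrist'):
    p,d,ci=grab(n); save(n+'0',p); np.savez('/tmp/'+n,p=p,d=d,**{k:np.array(v) for k,v in ci.items()})
    print(n,{k:np.round(v,3).tolist() for k,v in ci.items()},(d==0).mean())
print(observe())
E
```

```text
scene {'fx': 480.94, 'fy': 480.94, 'cx': 314.908, 'cy': 241.937, 'k1': 0.022, 'R': [[-0.52, -0.854, -0.012], [-0.403, 0.258, -0.878], [0.753, -0.451, -0.479]], 't': [0.229, 0.271, 1.219]} 0.004013671875
side {'fx': 502.683, 'fy': 502.683, 'cx': 316.809, 'cy': 257.022, 'k1': 0.04, 'R': [[0.864, -0.503, 0.016], [-0.34, -0.606, -0.719], [0.372, 0.616, -0.695]], 't': [-0.427, 0.196, 1.155]} 0.0039453125
wrist {'fx': 385.253, 'fy': 385.253, 'cx': 322.076, 'cy': 241.249, 'k1': -0.056, 'R': [[0.388, 0.922, 0.0], [0.883, -0.372, 0.287], [0.264, -0.111, -0.958]], 't': [-0.625, -0.037, 0.379]} 0.004156901041666667
{'clock': 0.15, 'qpos': array([-1.24220723,  0.52185926, -0.03630669,  1.59987537,  0.02119125,
        1.02109646, -0.11281534]), 'qd': array([ 0.00148179, -0.00239059, -0.0004044 , -0.00096448,  0.00062255,
       -0.00128097, -0.00016935]), 'joint_efforts': array([ 2.77164458e-03, -9.27392864e+01,  1.98119827e+00, -3.70052934e+01,
        1.80929649e-02,  6.46969551e-03, -8.01436613e-06]), 'position': array([0.24262721, 0.57570873, 0.2308699 ]), 'tool_rot': array([-3.14074093e+00,  6.01970924e-05,  2.74275333e+00]), 'force': array([ 0.28078708,  0.21066606, -0.24809577]), 'moment': array([-0.02272752, -0.0106887 ,  0.06124427]), 'finger_force': 0.0, 'grip_width': 0.08559784556435175}
```

View pics/scene0.png

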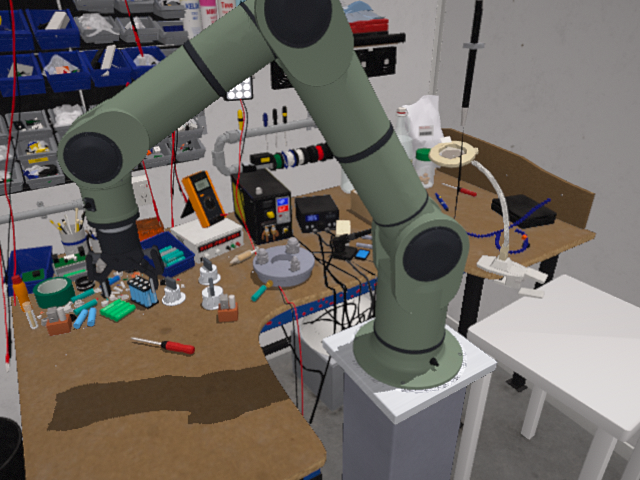

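View pics/side0.png

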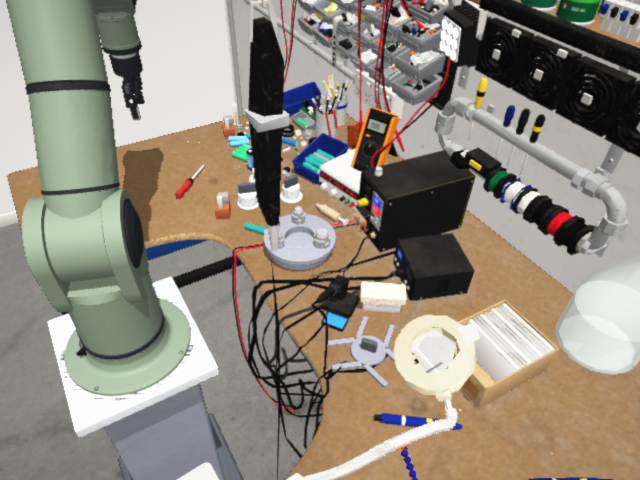

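Scene: chamber at about (283,262), teal cell at (260,293), nuts near (210,270), (212,297), (173,292). Side: clamp at (370,345), chamber (300,240), nuts (247,195), (290,190).

```bash
python3 - <<'E'
from h import *
C={}
for n in('scene','side','wrist'):
    f=np.load('/tmp/'+n+'.npz'); C[n]=(f['p'],f['d'],{k:f[k] for k in('fx','fy','cx','cy','k1','R','t')})
a=cv2.resize(C['scene'][0][235:335,140:320],(800,444),interpolation=cv2.INTER_CUBIC)
cv2.imwrite('pics/a.png',a[...,::-1])
S=lambda n,u,v:cloud(C[n][1],C[n][2])[v,u].round(3)
for u,v in[(208,262),(212,292),(173,285),(260,293),(283,262),(296,243),(302,260),(270,262)]: print('scene',u,v,S('scene',u,v))
for u,v in[(370,345),(375,341),(255,229),(300,245),(298,215),(320,238),(279,235),(290,183),(247,190),(335,368),(380,372)]: print('side',u,v,S('side',u,v))
b=cv2.resize(C['side'][0][160:420,200:500],(692,600),interpolation=cv2.INTER_CUBIC)
cv2.imwrite('pics/b.png',b[...,::-1])
E
```

```text
scene 208 262 [0.558 0.309 0.074]
scene 212 292 [0.429 0.347 0.053]
scene 173 285 [0.518 0.431 0.056]
scene 260 293 [0.405 0.212 0.013]
scene 283 262 [0.509 0.079 0.024]
scene 296 243 [0.509 0.029 0.08 ]
scene 302 260 [0.456 0.038 0.045]
scene 270 262 [0.497 0.131 0.047]
side 370 345 [ 0.457 -0.297  0.036]
side 375 341 [ 0.486 -0.28   0.011]
side 255 229 [0.412 0.207 0.014]
side 300 245 [0.487 0.078 0.023]
side 298 215 [0.514 0.138 0.074]
side 320 238 [0.515 0.021 0.08 ]
side 279 235 [0.425 0.077 0.086]
side 290 183 [0.576 0.302 0.056]
side 247 190 [0.449 0.334 0.055]
side 335 368 [ 0.368 -0.297  0.012]
side 380 372 [ 0.452 -0.349  0.002]
```

View pics/a.png

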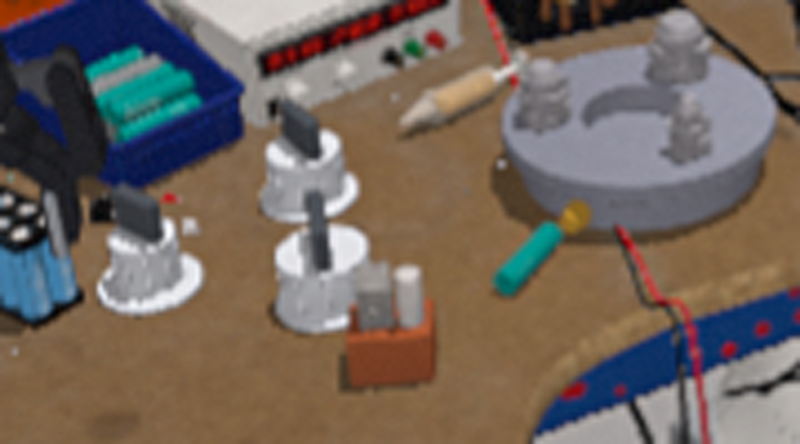

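View pics/b.png

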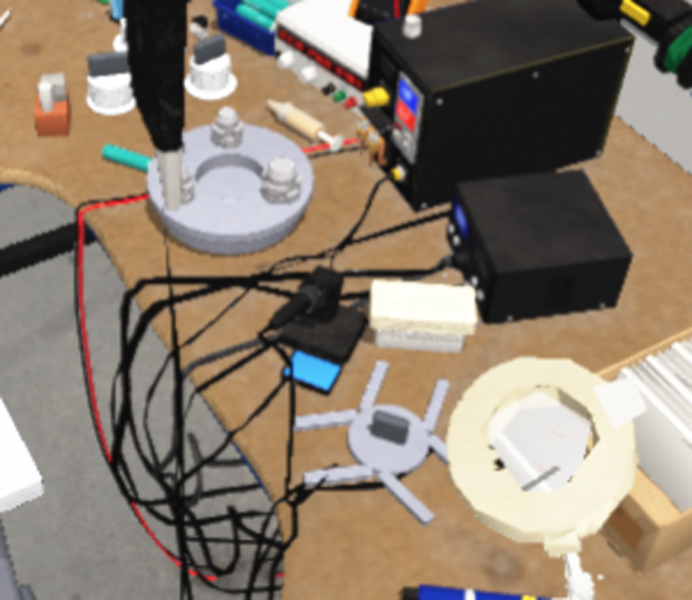

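```bash
python3 - <<'E'
from h import *
C={};P={}
for n in('scene','side'):
    f=np.load('/tmp/'+n+'.npz'); C[n]=(f['p'],f['d'],{k:f[k] for k in('fx','fy','cx','cy','k1','R','t')}); P[n]=cloud(C[n][1],C[n][2])
    Q=P[n].reshape(-1,3)
    near=np.hypot(Q[:,0]-.485,Q[:,1]-.08)<.12
    rim=Q[near&(abs(Q[:,2]-.043)<.005)]
    c,r=cv2.minEnclosingCircle(np.float32(rim[:,:2])); print(n,'pot',c,r)
    for s in[(.51,.14),(.515,.025),(.425,.08)]:
        m=(np.hypot(Q[:,0]-s[0],Q[:,1]-s[1])<.032)&(Q[:,2]>.055)&(Q[:,2]<.1); q=Q[m]
        if len(q): print(' stud',s,len(q),np.median(q,0).round(4),'w',np.ptp(q,axis=0).round(3), 'top',q[q[:,2]>q[:,2].max()-.006].mean(0).round(4))
    h=cv2.cvtColor(C[n][0],cv2.COLOR_RGB2HSV)
    m=(h[...,0]>78)&(h[...,0]<98)&(h[...,1]>110)&(h[...,2]>60); m&=np.hypot(P[n][...,0]-.41,P[n][...,1]-.21)<.06
    q=P[n][m]; x=q[:,:2]-q[:,:2].mean(0); w,v=np.linalg.eigh(x.T@x); print(' cell',len(q),q.mean(0).round(4),v[:,1],np.ptp(x@v[:,1]),np.ptp(q[:,2]),'z',q[:,2].min(),q[:,2].max())
    lo=cv2.fitLine(np.float32(q[:,:2]),cv2.DIST_L2,0,.01,.01)
# hanging object, lamp
p=P['side']
for u,v in[(265,60),(265,110),(265,160),(270,205),(278,232),(278,240),(430,330),(410,360),(460,340),(430,395),(455,400),(440,370)]: print(u,v,p[v,u].round(3))
E
```

```text
scene pot (0.49083954095840454, 0.08831534534692764) 0.10160601139068604
 stud (0.51, 0.14) 123 [0.5115 0.1521 0.0717] w [0.036 0.039 0.035] top [0.5168 0.1487 0.0874]
 stud (0.515, 0.025) 145 [0.5164 0.0392 0.0738] w [0.045 0.041 0.037] top [0.5257 0.0348 0.0885]
 stud (0.425, 0.08) 93 [0.4183 0.0872 0.0696] w [0.028 0.03  0.035] top [0.4206 0.0852 0.0872]
 cell 101 [0.4086 0.2154 0.0134] [-0.52969119  0.84819057] 0.06488249515548768 0.02143342839302215 z -5.883953032926845e-05 0.021374588862692882
side pot (0.4889640212059021, 0.08752073347568512) 0.10047716647386551
 stud (0.51, 0.14) 165 [0.515  0.1388 0.0725] w [0.034 0.034 0.038] top [0.5178 0.1476 0.0888]
 stud (0.515, 0.025) 237 [0.5212 0.0233 0.0742] w [0.043 0.042 0.037] top [0.5251 0.0312 0.0883]
 stud (0.425, 0.08) 51 [0.4272 0.0742 0.0697] w [0.019 0.02  0.034] top [0.4271 0.0797 0.0868]
 cell 119 [0.4125 0.2114 0.0152] [-0.56252885  0.82677766] 0.06250586254352426 0.027254615611557093 z -0.0018621181420236772 0.025392497469533416
265 60 [ 0.218 -0.348  0.739]
265 110 [ 0.216 -0.345  0.684]
265 160 [ 0.212 -0.345  0.621]
270 205 [ 0.215 -0.344  0.553]
278 232 [ 0.224 -0.345  0.505]
278 240 [ 0.224 -0.345  0.49 ]
430 330 [ 0.422 -0.473  0.31 ]
410 360 [ 0.362 -0.501  0.306]
460 340 [ 0.437 -0.521  0.331]
430 395 [ 0.512 -0.446  0.001]
455 400 [ 0.551 -0.481 -0.001]
440 370 [ 0.384 -0.541  0.316]
```

```bash
cat >> h.py <<'E'
def plan(*wps,half=True):
    "waypoints (x,y,z,yaw of tool y in rad); prints successive tool-frame shifts; tool assumed vertical"
    o=observe(); R=Ro.from_euler('xyz',o['tool_rot']).as_matrix(); p=np.array(o['position'])
    y=np.arctan2(R[1,1],R[0,1]); print('pos',p.round(4),'rpy',np.round(o['tool_rot'],3),'tooly',round(y,3),'q',np.round(o['qpos'],2),'F',np.round(o['force'],1),'w',round(o['grip_width'],4),'t',o['clock'])
    for w in wps:
        d=np.array(w[:3])-p; s=(R.T@d)*100
        yw=y if w[3] is None else w[3]
        per=np.pi if half else 2*np.pi
        a=-((yw-y+per/2)%per-per/2)
        rv=np.array([0,0,a])
        if abs(R[2,2]+1)<.02:  # level the tool too
            t=yw if half is False else y-a
            x=np.array([np.cos(t+np.pi/2),np.sin(t+np.pi/2),0]); T=np.c_[x,[np.cos(t),np.sin(t),0],[0,0,-1]]
            rv=Ro.from_matrix(R.T@T).as_rotvec(); R=T; y=t
        print(' shift',s.round(2),'rot',rv.round(3),'n>=',round(max(np.linalg.norm(s)/5,abs(a)/.149),1)); p=np.array(w[:3])
E
python3 - <<'E'
from h import *
plan((.36,.33,.23,.577),(.4105,.2134,.16,.577))
E
```

```text
pos [0.2426 0.5757 0.2309] rpy [-3.141  0.     2.743] tooly 1.172 q [-1.24  0.52 -0.04  1.6   0.02  1.02 -0.11] F [ 0.3  0.2 -0.2] w 0.0856 t 0.15
 shift [-20.36 -18.08   0.1 ] rot [-0.001  0.     0.595] n>= 5.4
 shift [-12.53  -2.13   7.  ] rot [0. 0. 0.] n>= 2.9
```

Call:
play_rows:
  motion:
    - [-3.4,-3,0,0,0,0.1,1]
    - [-6.8,-6,0,0,0,0.2,1]
    - [-10.2,-9,0,0,0,0.3,1]
    - [-13.6,-12,0,0,0,0.4,1]
    - [-17,-15,0,0,0,0.5,1]

```text
clock: 0.65
position: [0.3416, 0.3699, 0.2313]
tool_rot: [-3.142, -0.0, 2.239]
force: [1.2, 0.5, -0.1]
grip_width: 0.0854
finger_force: 0.0
```

```bash
python3 - <<'E'
from h import *
plan((.4105,.2134,.16,.577))
E
```

```text
pos [0.3416 0.3699 0.2313] rpy [-3.142 -0.     2.239] tooly 0.668 q [-1.04  0.33  0.12  1.92 -0.05  0.89 -0.23] F [ 1.2  0.5 -0.1] w 0.0854 t 0.65
 shift [-16.56  -4.28   7.13] rot [-0.    -0.     0.091] n>= 3.7
```

Call:
play_rows:
  motion:
    - [-4,-1,1.5,0,0,0.03,1]
    - [-8,-2.1,3.5,0,0,0.06,1]
    - [-12.3,-3.2,5.3,0,0,0.09,1]
    - [-16.3,-4.3,7.1,0,0,0.09,1]
    - [-16.3,-4.3,7.1,0,0,0.09,1]

```text
clock: 1.15
position: [0.4098, 0.2119, 0.1586]
tool_rot: [-3.138, 0.002, 2.146]
force: [-0.9, 1.7, 0.9]
grip_width: 0.0857
finger_force: 0.0
```

```bash
cat > cell.py <<'E'
from h import *
plan()
p,d,ci=grab('wrist')
h=cv2.cvtColor(p,cv2.COLOR_RGB2HSV)
m=((h[...,0]>78)&(h[...,0]<98)&(h[...,1]>110)&(h[...,2]>50)).astype(np.uint8)
for c in cv2.findContours(m,0,2)[0]:
    if cv2.contourArea(c)>300:
        (u,v),wh,a=cv2.minAreaRect(c); b=cv2.boxPoints(((u,v),wh,a))
        B=ray(ci,b[:,0],b[:,1],.0093); e=B[1]-B[0]; f=B[2]-B[1]; l=e if np.linalg.norm(e)>np.linalg.norm(f) else f
        print('cell px',(u,v),'mid',B.mean(0),'sizes',np.linalg.norm(e),np.linalg.norm(f),'closing yaw',np.arctan2(l[1],l[0])-np.pi/2)
import sys
save(sys.argv[1],p)
E
python3 cell.py w1
```

```text
pos [0.4098 0.2119 0.1586] rpy [-3.138e+00  2.000e-03  2.146e+00] tooly 0.575 q [-0.74  0.38  0.17  2.09 -0.1   0.68  0.07] F [-0.9  1.7  0.9] w 0.0857 t 1.15
cell px (331.21636962890625, 223.45181274414062) mid [0.4152588  0.21488617 0.0093    ] sizes 0.017621847909594705 0.06723178843731815 closing yaw -2.5292451847777393
```

View pics/w1.png

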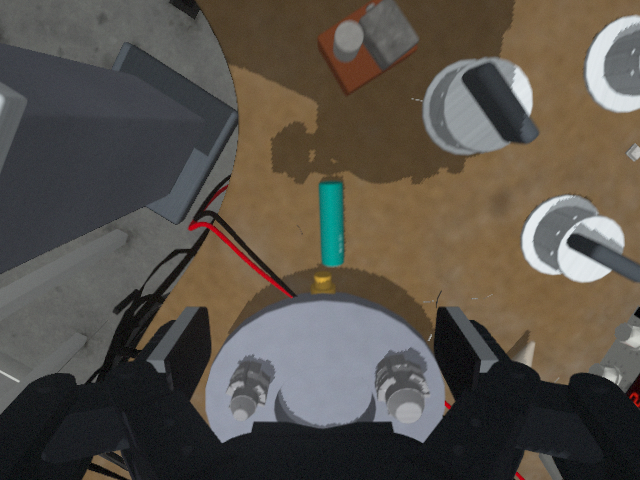

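The cell lies at pixel (331,223), free between chamber and nuts; yellow nub on the chamber at (322,285).

```bash
python3 - <<'E'
from h import *
plan((.4148,.2147,.06,.612),(.4148,.2147,.002,.612))
E
```

```text
pos [0.4094 0.2147 0.1595] rpy [-3.140e+00  1.000e-03  2.148e+00] tooly 0.578 q [-0.74  0.38  0.17  2.09 -0.1   0.68  0.06] F [-0.   0.8  1.3] w 0.0855 t 1.2
 shift [-0.29  0.48  9.95] rot [-0.002  0.001 -0.034] n>= 2.0
 shift [0.  0.  5.8] rot [0. 0. 0.] n>= 1.2
```

Call:
play_rows:
  motion:
    - [-0.1,0.2,3.5,0,0,-0.03,0.2]
    - [-0.3,0.5,7,0,0,-0.03,0.2]
    - [-0.3,0.5,10,0,0,-0.03,0.2]
    - [-0.3,0.5,13,0,0,-0.03,0.2]
    - [-0.3,0.5,15.5,0,0,-0.03,0.2]
  squeeze: 25

```text
clock: 1.7
position: [0.4143, 0.2186, 0.004]
tool_rot: [-3.141, -0.001, 2.184]
force: [0.3, 0.5, 0.4]
grip_width: 0.0512
finger_force: 0.0
```

Call:
play_rows:
  motion:
    - [0,0,0.2,0,0,0,0.2]
    - [0,0,0.2,0,0,0,-0.9]
    - [0,0,0.2,0,0,0,-0.9]
    - [0,0,0.2,0,0,0,-0.9]
    - [0,0,0.2,0,0,0,-0.9]

```text
clock: 2.2
position: [0.4153, 0.2183, 0.0045]
tool_rot: [3.139, -0.0, 2.183]
force: [-1.1, 0.6, 11.8]
grip_width: 0.0168
finger_force: 27.4
```

Call:
play_rows:
  motion:
    - [0,0,0,0,0,0,-0.9]
    - [0,0,0,0,0,0,-0.9]
    - [0,0,0,0,0,0,-0.9]
    - [0,0,0,0,0,0,-0.9]
    - [0,0,0,0,0,0,-0.9]

```text
clock: 2.7
position: [0.4153, 0.2183, 0.0045]
tool_rot: [3.14, -0.0, 2.183]
force: [-1.9, 0.5, 11.1]
grip_width: 0.0168
finger_force: 27.4
```

Call:
play_rows:
  motion:
    - [0,0,-2,0,0,0,-0.9]
    - [0,0,-5,0,0,0,-0.9]
    - [0,0,-9,0,0,0,-0.9]
    - [0,0,-12.5,0,0,0,-0.9]
    - [0,0,-12.5,0,0,0,-0.9]

```text
clock: 3.2
position: [0.4165, 0.2187, 0.1328]
tool_rot: [3.134, -0.0, 2.183]
force: [-0.5, 0.8, -0.6]
grip_width: 0.017
finger_force: 26.3
```

```bash
python3 cell.py w2; python3 - <<'E'
from h import *
plan((.49,.088,.13,0.612),(.49,.088,.027,.612))
E
```

```text
pos [0.4165 0.2187 0.1328] rpy [ 3.134 -0.     2.183] tooly 0.612 q [-0.73  0.43  0.15  2.1  -0.11  0.61  0.11] F [-0.5  0.8 -0.6] w 0.017 t 3.2
cell px (322.0, 323.5) mid [0.4615928  0.15529337 0.0093    ] sizes 0.03471801982640574 0.14271057619702418 closing yaw -2.5101575853965126
pos [0.4157 0.2184 0.1308] rpy [ 3.137 -0.     2.183] tooly 0.612 q [-0.73  0.44  0.15  2.1  -0.11  0.61  0.11] F [-0.6 -0.2 -0.1] w 0.017 t 3.25
 shift [-14.94  -1.42   0.07] rot [ 0.005 -0.     0.   ] n>= 3.0
 shift [ 0.   0.  10.3] rot [0. 0. 0.] n>= 2.1
```

View pics/w2.png

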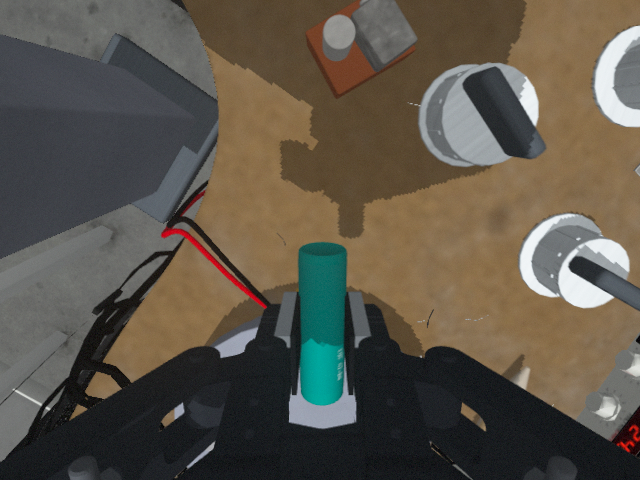

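```bash
python3 - <<'E'
from h import *
ci=viewer.camera_info('wrist'); o=observe()
for z in(.13,.135,.14):
    A=ray(ci,[322,322,322],[323.5,243,404],z); print(z,A[0]-o['position'],np.linalg.norm(A[1]-A[2]))
E
```

```text
0.13 [ 0.00259422 -0.00456892 -0.00081559] 0.07603878865371819
0.135 [ 0.0009981  -0.00234566  0.00418441] 0.0734005413057598
0.14 [-0.00059802 -0.00012239  0.00918441] 0.0707622939578014
```

Call:
play_rows:
  motion:
    - [-4,-0.5,-0.3,0,0,0,-0.9]
    - [-8,-1,-0.3,0,0,0,-0.9]
    - [-12,-1.3,0,0,0,0,-0.9]
    - [-14.7,-1.4,0,0,0,0,-0.9]
    - [-14.7,-1.4,0,0,0,0,-0.9]

```text
clock: 3.75
position: [0.4889, 0.0857, 0.1278]
tool_rot: [-3.141, 0.001, 2.178]
force: [-0.4, 1.2, -0.3]
grip_width: 0.0169
finger_force: 26.3
```

```bash
python3 - <<'E'
from h import *
plan((.489,.090,.07,.612),(.489,.09,.031,.612))
E
```

```text
pos [0.4889 0.0857 0.1278] rpy [-3.141e+00  1.000e-03  2.178e+00] tooly 0.607 q [-0.41  0.48  0.16  2.03 -0.12  0.64  0.43] F [-0.4  1.2 -0.3] w 0.0169 t 3.75
 shift [0.35 0.26 5.78] rot [-0.001  0.001 -0.005] n>= 1.2
 shift [0.  0.  3.9] rot [0. 0. 0.] n>= 0.8
```

Call:
play_rows:
  motion:
    - [0,0,0,0,0,0,-0.9]
    - [0,0,3,0,0,0,-0.9]
    - [0,0,6,0,0,0,-0.9]
    - [0,0,8,0,0,0,-0.9]
    - [0,0,9.2,0,0,0,-0.9]

```text
clock: 4.25
position: [0.4864, 0.0902, 0.0347]
tool_rot: [-3.14, -0.001, 2.184]
force: [-0.0, 0.8, 0.5]
grip_width: 0.0168
finger_force: 26.3
```

Call:
play_rows:
  motion:
    - [0,0,0.3,0,0,0,-0.9]
    - [0,0,0.4,0,0,0,-0.9]
    - [0,0,0.4,0,0,0,-0.9]
    - [0,0,0.4,0,0,0,-0.9]
    - [0,0,0.4,0,0,0,-0.9]

```text
clock: 4.75
position: [0.488, 0.0894, 0.0329]
tool_rot: [3.141, 0.0, 2.183]
force: [-0.4, -0.1, -1.8]
grip_width: 0.0171
finger_force: 26.3
```

Clear of the floor by ~4 mm; lower a little and release.

Call:
play_rows:
  motion:
    - [0,0,0.3,0,0,0,-0.9]
    - [0,0,0.3,0,0,0,-0.9]
    - [0,0,0.3,0,0,0,-0.5]
    - [0,0,0.3,0,0,0,-0.3]
    - [0,0,0.3,0,0,0,-0.3]

```text
clock: 5.25
position: [0.4878, 0.0892, 0.0293]
tool_rot: [-3.142, 0.0, 2.183]
force: [0.2, -0.3, 1.3]
grip_width: 0.0297
finger_force: 0.2
```

Call:
play_rows:
  motion:
    - [0,0,0,0,0,0,-0.3]
    - [0,0,0,0,0,0,-0.3]
    - [0,0,-2,0,0,0,-0.3]
    - [0,0,-6,0,0,0,-0.3]
    - [0,0,-10,0,0,0,-0.3]

```text
clock: 5.75
position: [0.4872, 0.089, 0.1302]
tool_rot: [-3.14, -0.0, 2.183]
force: [-0.4, 0.7, -0.2]
grip_width: 0.0297
finger_force: 0.0
```

Call:
play_rows:
  motion:
    - [0,0,-4,0,0,0,1]
    - [4,0,-8,0,0,0,1]
    - [7,0,-10,0,0,0,1]
    - [7,0,-10,0,0,0,1]
    - [7,0,-10,0,0,0,1]

```text
clock: 6.25
position: [0.4475, 0.1471, 0.2298]
tool_rot: [3.14, 0.0, 2.184]
force: [-0.1, -0.1, -0.6]
grip_width: 0.0852
finger_force: 0.0
```

```bash
python3 cell.py w3
```

```text
pos [0.4475 0.1471 0.2298] rpy [3.14  0.    2.184] tooly 0.614 q [-0.59  0.28  0.18  2.   -0.07  0.86  0.24] F [-0.1 -0.1 -0.6] w 0.0852 t 6.25
cell px (308.0, 286.0) mid [0.48389989 0.07031851 0.0093    ] sizes 0.017889335506657465 0.07532312884888089 closing yaw -2.5314158403070617
```

View pics/w3.png

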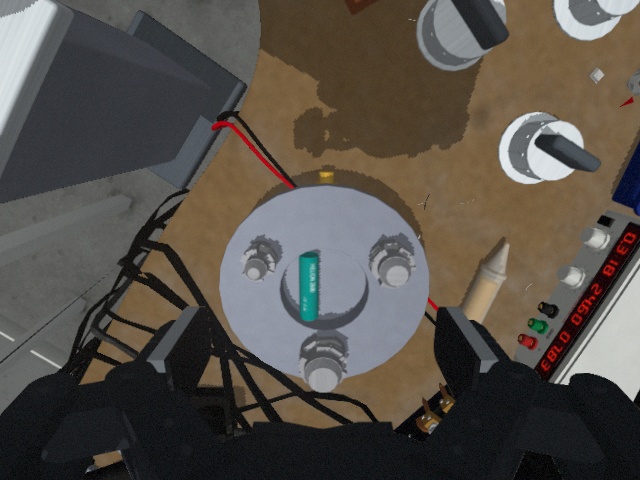

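Cell lies in the well at (308,286), a bit off centre (324,287). Studs: small tip (257,271), medium (397,275), large (323,380).

```bash
python3 - <<'E'
from h import *
p,d,ci=grab('wrist')
h=cv2.cvtColor(p,cv2.COLOR_RGB2HSV)
A=ray(ci,[308.0],[286],.0323); print('cell',A)
W=ray(ci,[281,368,324.5,324.5],[287,287,247,329],.045); print('well rim',W,W.mean(0))
T=ray(ci,[257,397,323],[271,275,380],.088); print('tips',T, T.mean(0))
P=cloud(d,ci); Q=P.reshape(-1,3)
q=Q[(np.hypot(Q[:,0]-.49,Q[:,1]-.088)<.115)&(abs(Q[:,2]-.045)<.004)]; print(cv2.minEnclosingCircle(np.float32(q[:,:2])), np.median(q[:,2]))
for s in T:
    q=Q[(np.hypot(*(Q[:,:2]-s[:2]).T)<.02)&(Q[:,2]>.08)&(Q[:,2]<.1)]; c,r=cv2.minEnclosingCircle(np.float32(q[:,:2])); print('stud top',c,r,len(q))
m=((h[...,0]>78)&(h[...,0]<98)&(h[...,1]>110)&(h[...,2]>50))&(P[...,2]>.02); print('cell cloud',np.nanmean(P[m],0),np.nanmax(P[m][:,2]))
E
```

```text
cell [[0.47794554 0.07900924 0.0323    ]]
well rim [[0.45543637 0.06862014 0.045     ]
 [0.52101007 0.11467921 0.045     ]
 [0.46594011 0.12320844 0.045     ]
 [0.51327897 0.05613845 0.045     ]] [0.48891638 0.09066156 0.045     ]
tips [[0.42572123 0.08720053 0.088     ]
 [0.51839448 0.14814865 0.088     ]
 [0.52684642 0.03416063 0.088     ]] [0.49032071 0.0898366  0.088     ]
((0.48997706174850464, 0.08960622549057007), 0.09804577380418777) 0.04549153355166673
stud top (0.4247990846633911, 0.08516088128089905) 0.009586340747773647 368
stud top (0.5183811187744141, 0.1485367864370346) 0.01377678569406271 752
stud top (0.5262314081192017, 0.03585157170891762) 0.016998963430523872 979
cell cloud [0.47651066 0.08135057 0.03955665] 0.04438140215348512
```

```bash
python3 - <<'E'
from h import *
plan((.4779,.0811,.10,.612),(.4779,.0811,.031,.612),(.490,.0896,.031,.612))
E
```

```text
pos [0.4476 0.1459 0.2288] rpy [-3.141  0.     2.182] tooly 0.611 q [-0.59  0.28  0.18  2.   -0.07  0.86  0.24] F [ 0.1 -0.4 -0.5] w 0.0854 t 6.35
 shift [-7.04 -1.22 12.88] rot [-0.001  0.    -0.001] n>= 2.9
 shift [0.  0.  6.9] rot [0. 0. 0.] n>= 1.4
 shift [0.   1.48 0.  ] rot [0. 0. 0.] n>= 0.3
```

Call:
play_rows:
  motion:
    - [-2.5,-0.4,4,0,0,0,-0.42]
    - [-5,-0.8,8,0,0,0,-0.42]
    - [-7.05,-1.2,12,0,0,0,-0.42]
    - [-7.05,-1.2,13,0,0,0,-0.42]
    - [-7.05,-1.2,13,0,0,0,-0.42]
  squeeze: 20

```text
clock: 6.85
position: [0.4772, 0.0807, 0.0975]
tool_rot: [-3.137, -0.001, 2.181]
force: [0.4, 0.7, 1.4]
grip_width: 0.0249
finger_force: 0.0
```

Call:
play_rows:
  motion:
    - [0,0,1.5,0,0,0,-0.42]
    - [0,0,3,0,0,0,-0.42]
    - [0,0,4.5,0,0,0,-0.42]
    - [0,0,5.4,0,0,0,-0.42]
    - [0,0,5.4,0,0,0,-0.42]

```text
clock: 7.35
position: [0.4781, 0.0823, 0.0453]
tool_rot: [-3.141, -0.0, 2.183]
force: [-0.1, 0.6, 0.3]
grip_width: 0.0247
finger_force: 0.0
```

```bash
python3 - <<'E'
from h import *
plan((.4779,.0811,.031,.612))
p,d,ci=grab('wrist'); save('w4',p)
E
```

```text
pos [0.4781 0.0823 0.0453] rpy [-3.141 -0.     2.183] tooly 0.612 q [-0.38  0.62  0.12  2.1  -0.16  0.43  0.48] F [-0.1  0.6  0.3] w 0.0247 t 7.35
 shift [-0.09 -0.08  1.43] rot [-0. -0.  0.] n>= 0.3
```

View pics/w4.png

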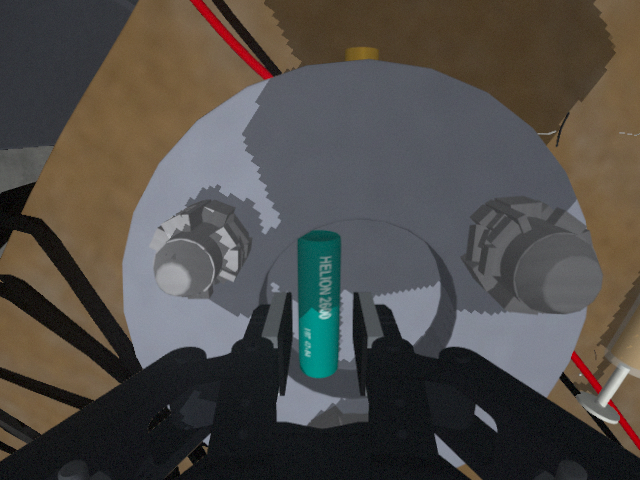

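The cell (320,305) lies between the fingers; left finger is just inside the well edge. Descend and grip.

Call:
play_rows:
  motion:
    - [0,0,0.5,0,0,0,-0.42]
    - [0,0,1,0,0,0,-0.42]
    - [0,0,1.5,0,0,0,-0.42]
    - [0,0,1.5,0,0,0,-0.9]
    - [0,0,1.5,0,0,0,-0.9]

```text
clock: 7.9
position: [0.4781, 0.0819, 0.0302]
tool_rot: [-3.141, -0.0, 2.183]
force: [-1.1, 0.7, -0.5]
grip_width: 0.017
finger_force: 23.2
```

Call:
play_rows:
  motion:
    - [0,0,0,0,0,0,-0.9]
    - [0,0,-0.2,0,0,0,-0.9]
    - [0,0.5,-0.2,0,0,0,-0.9]
    - [0,1,-0.2,0,0,0,-0.9]
    - [0,1.4,-0.2,0,0,0,-0.9]

```text
clock: 8.4
position: [0.4903, 0.0905, 0.0324]
tool_rot: [3.141, 0.0, 2.183]
force: [0.2, 0.3, -0.2]
grip_width: 0.0171
finger_force: 23.2
```

Call:
play_rows:
  motion:
    - [0,0,0,0,0,0,-0.9]
    - [0,0,0,0,0,0,-0.9]
    - [0,0,0.2,0,0,0,-0.9]
    - [0,0,0.2,0,0,0,-0.9]
    - [0,0,0.2,0,0,0,-0.9]

```text
clock: 8.9
position: [0.4895, 0.0899, 0.0302]
tool_rot: [-3.141, -0.0, 2.183]
force: [-0.3, 0.6, -1.6]
grip_width: 0.017
finger_force: 23.2
```

Call:
play_rows:
  motion:
    - [0,0,0.1,0,0,0,-0.9]
    - [0,0,0.2,0,0,0,-0.9]
    - [0,0,0.2,0,0,0,-0.9]
    - [0,0,0.2,0,0,0,-0.54]
    - [0,0,0.2,0,0,0,-0.54]

```text
clock: 9.4
position: [0.4897, 0.09, 0.0284]
tool_rot: [3.141, 0.0, 2.183]
force: [-1.1, 0.8, -0.1]
grip_width: 0.0201
finger_force: 0.0
```

Call:
play_rows:
  motion:
    - [0,0,0,0,0,0,-0.52]
    - [0,0,0,0,0,0,-0.5]
    - [0,0,0,0,0,0,-0.48]
    - [0,0,0,0,0,0,-0.44]
    - [0,0,0,0,0,0,-0.4]

```text
clock: 9.9
position: [0.4897, 0.09, 0.0283]
tool_rot: [-3.142, -0.0, 2.183]
force: [0.1, 0.2, 0.6]
grip_width: 0.0257
finger_force: 0.0
```

Call:
play_rows:
  motion:
    - [0,0,-0.5,0,0,0,-0.4]
    - [0,0,-1.5,0,0,0,-0.4]
    - [0,0,-4,0,0,0,-0.4]
    - [0,0,-7,0,0,0,-0.4]
    - [0,0,-11,0,0,0,-0.4]

```text
clock: 10.4
position: [0.489, 0.0897, 0.1395]
tool_rot: [-3.14, -0.0, 2.183]
force: [0.3, -0.2, 0.4]
grip_width: 0.0258
finger_force: 0.0
```

Call:
play_rows:
  motion:
    - [0,0,-4,0,0,0,1]
    - [3,0,-7,0,0,0,1]
    - [5,0,-7,0,0,0,1]
    - [5,0,-7,0,0,0,1]
    - [5,0,-7,0,0,0,1]

```text
clock: 10.9
position: [0.4609, 0.1309, 0.2089]
tool_rot: [3.141, 0.0, 2.183]
force: [0.3, -0.4, 0.1]
grip_width: 0.0855
finger_force: 0.0
```

```bash
cat > look.py <<'E'
from h import *
plan()
p,d,ci=grab('wrist'); P=cloud(d,ci)
h=cv2.cvtColor(p,cv2.COLOR_RGB2HSV)
m=((h[...,0]>78)&(h[...,0]<98)&(h[...,1]>110)&(h[...,2]>50)).astype(np.uint8)
c=max(cv2.findContours(m,0,2)[0],key=cv2.contourArea); (u,v),wh,a=cv2.minAreaRect(c); A=ray(ci,[u],[v],.033)
print('cell',(u,v),wh,A,np.hypot(*(A[0,:2]-[.49,.0896])))
# clamp from the side camera
p,d,ci=grab('side'); P=cloud(d,ci).reshape(-1,3); h=cv2.cvtColor(p,cv2.COLOR_RGB2HSV).reshape(-1,3)
n=np.hypot(P[:,0]-.46,P[:,1]+.3)<.16
bar=P[n&(P[:,2]>.025)&(P[:,2]<.06)&(h[:,2]<110)]; print('bar',len(bar),bar.mean(0),bar[bar[:,2]>.038].mean(0))
top=P[n&(abs(P[:,2]-.009)<.006)&(h[:,2]>100)&(h[:,1]<60)]
c,r=cv2.minEnclosingCircle(np.float32(top[:,:2])); print('top',len(top),c,r,top.mean(0))
x=bar[bar[:,2]>.035][:,:2]; x=x-x.mean(0); w,v=np.linalg.eigh(x.T@x); print('bar long dir',v[:,1],np.arctan2(v[1,1],v[0,1]),np.ptp(x@v,axis=0))
E
python3 look.py; python3 -c "
from h import *
plan((.46,.0,.25,.6),(.46,-.29,.25,.6))"
```

```text
pos [0.4609 0.1309 0.2089] rpy [3.141 0.    2.183] tooly 0.613 q [-0.56  0.33  0.2   2.01 -0.09  0.82  0.3 ] F [ 0.3 -0.4  0.1] w 0.0855 t 10.9
cell (321.5, 274.0) (74.0, 19.0) [[0.49018436 0.08793313 0.033     ]] 0.0016770296415667687
bar 106 [ 0.41913927 -0.29284096  0.0366228 ] [ 0.38727572 -0.30044466  0.04579895]
top 1596 (0.4621170163154602, -0.30473560094833374) 0.1481914073228836 [ 0.45785123 -0.2863382   0.00966184]
bar long dir [-0.98333272 -0.18181521] -2.9587605426190464 [0.15934703 0.16490345]
pos [0.4611 0.1301 0.2083] rpy [-3.141  0.     2.182] tooly 0.611 q [-0.56  0.33  0.2   2.01 -0.09  0.82  0.3 ] F [ 0.2  0.1 -0.2] w 0.0853 t 11.0
 shift [-10.59  -7.56  -4.16] rot [-0.     0.     0.011] n>= 2.7
 shift [-23.93 -16.37   0.  ] rot [0. 0. 0.] n>= 5.8
```

Call:
play_rows:
  motion:
    - [-4,-3,-1,0,0,0,1]
    - [-8,-6,-2,0,0,0,1]
    - [-11.5,-9,-2,0,0,0,1]
    - [-15,-12,-2,0,0,0,1]
    - [-18.5,-15,-2,0,0,0,1]

```text
clock: 11.5
position: [0.4438, -0.1094, 0.2283]
tool_rot: [-3.141, 0.0, 2.181]
force: [2.1, 0.2, 0.0]
grip_width: 0.0854
finger_force: 0.0
```

```bash
python3 -c "
from h import *
plan((.42,-.24,.23,.6))"
```

```text
pos [ 0.4438 -0.1094  0.2283] rpy [-3.141  0.     2.181] tooly 0.611 q [-0.14  0.27  0.31  2.04 -0.11  0.85  0.84] F [2.1 0.2 0. ] w 0.0854 t 11.5
 shift [-9.34 -9.44 -0.17] rot [-0.     0.     0.011] n>= 2.7
```

Call:
play_rows:
  motion:
    - [-3,-3,-0.2,0,0,0,1]
    - [-6,-6,-0.2,0,0,0,1]
    - [-9,-9,-0.2,0,0,0,1]
    - [-9,-9,-0.2,0,0,0,1]
    - [-9,-9,-0.2,0,0,0,1]

```text
clock: 12.0
position: [0.4217, -0.2334, 0.2299]
tool_rot: [-3.141, -0.001, 2.179]
force: [-0.1, -0.1, 0.0]
grip_width: 0.0854
finger_force: 0.0
```

```bash
python3 - <<'E'
from h import *
plan()
p,d,ci=grab('wrist'); save('w5',p); P=cloud(d,ci); np.savez('/tmp/w5',P=P,p=p)
E
```

```text
pos [ 0.4217 -0.2334  0.2299] rpy [-3.141e+00 -1.000e-03  2.179e+00] tooly 0.609 q [ 0.09  0.31  0.36  1.98 -0.14  0.87  1.14] F [-0.1 -0.1  0. ] w 0.0854 t 12.0
```

View pics/w5.png

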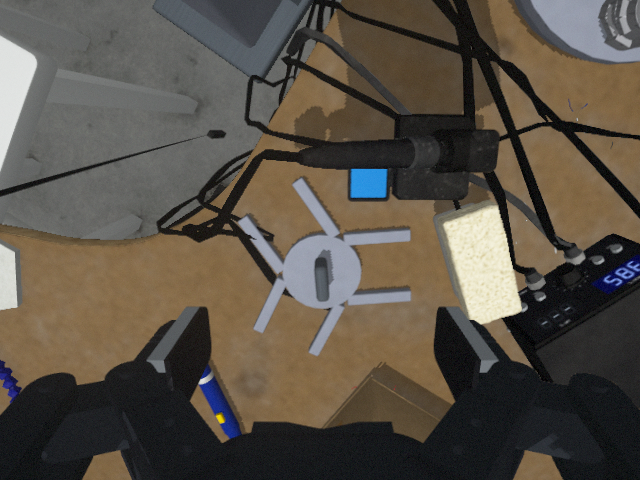

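Clamp disc centre ≈ (322,271), bar (321,252)–(322,300), one fork to the right (410,266); fork axes near tool y.

```bash
cat > clamp.py <<'E'
from h import *
def clampfit(P,p):
    Z=P[...,2]; x=P[...,:2]
    hsv=cv2.cvtColor(p,cv2.COLOR_RGB2HSV)
    m=(abs(Z-.010)<.006)&(hsv[...,2]>110)&(hsv[...,1]<60)
    n,l,s,c=cv2.connectedComponentsWithStats(m.astype(np.uint8)); i=[k for k in range(1,n)]
    k=max(i,key=lambda k:s[k,4] if 150<c[k,0]<500 and 120<c[k,1]<430 else 0)
    q=x[l==k]; c,r=cv2.minEnclosingCircle(np.float32(q)); print('plate',s[k],'circ',c,r,'mean',q.mean(0))
    b=x[(Z>.036)&(Z<.05)&(np.hypot(x[...,0]-c[0],x[...,1]-c[1])<.03)]
    cb,wh,a=cv2.minAreaRect(np.float32(b)); print('bar',len(b),cb,wh,a)
    bx=cv2.boxPoints((cb,wh,a)); e=bx[1]-bx[0]; f=bx[2]-bx[1]; L=e if np.linalg.norm(e)>np.linalg.norm(f) else f
    print('bar long dir',np.arctan2(L[1],L[0]),'closing',np.arctan2(L[1],L[0])-np.pi/2)
    # fork phase: 3-fold harmonic of prong tips; tips at +-th about arm
    c=np.array(c); v=q-c; R=np.hypot(*v.T); t=np.arctan2(v[:,1],v[:,0])[R>.075]; print('arm angle mod 2pi/3',np.angle(np.exp(3j*t).mean())/3,abs(np.exp(3j*t).mean()))
    h=np.histogram(np.degrees(t)%360,36,(0,360))[0]; print(h)
E
python3 - <<'E'
from clamp import *
f=np.load('/tmp/w5.npz'); clampfit(f['P'],f['p']); plan()
E
```

```text
plate [ 238  178  173  178 8150] circ (0.4590737223625183, -0.2888769507408142) 0.09689903259277344 mean [ 0.45728759 -0.28620097]
bar 449 (0.45906591415405273, -0.2891210913658142) (0.011989862658083439, 0.03488849848508835) 38.908836364746094
bar long dir -0.89170927 closing -2.4625056
arm angle mod 2pi/3 0.6703081625543682 0.3712121083285569
[  5 204  19   0   0  78 174   0   0   0   0   0   3 242  41   0   0  69
 179   0   0   0   0   0   4 177  26   0   0  59 140   0   0   0   0   0]
pos [ 0.4222 -0.2324  0.23  ] rpy [-3.141e+00 -1.000e-03  2.181e+00] tooly 0.611 q [ 0.09  0.31  0.36  1.98 -0.14  0.87  1.14] F [0.1 0.6 0.5] w 0.0854 t 12.05
```

```bash
python3 -c "
from h import *
plan((.459,-.289,.06,.677),(.459,-.289,.014,.677),(.459,-.289,.15,.677),(.49,.0896,.15,1.115))"
```

```text
pos [ 0.4222 -0.2324  0.23  ] rpy [-3.141e+00 -1.000e-03  2.181e+00] tooly 0.611 q [ 0.09  0.31  0.36  1.98 -0.14  0.87  1.14] F [0.1 0.6 0.5] w 0.0854 t 12.05
 shift [-6.76 -0.22 16.99] rot [-0.    -0.001 -0.066] n>= 3.7
 shift [0.  0.  4.6] rot [0. 0. 0.] n>= 0.9
 shift [  0.    0.  -13.6] rot [0. 0. 0.] n>= 2.7
 shift [27.57 26.13  0.  ] rot [ 0.     0.    -0.438] n>= 7.6
```

Call:
play_rows:
  motion:
    - [-1.7,-0.1,4,0,0,-0.03,0]
    - [-3.4,-0.1,8,0,0,-0.066,0]
    - [-5.1,-0.2,12,0,0,-0.066,0]
    - [-6.76,-0.2,16,0,0,-0.066,0]
    - [-6.76,-0.2,17,0,0,-0.066,0]
  squeeze: 60

```text
clock: 12.55
position: [0.4591, -0.288, 0.0563]
tool_rot: [-3.139, -0.004, 2.249]
force: [0.4, -0.9, 0.6]
grip_width: 0.043
finger_force: 0.0
```

Call:
play_rows:
  motion:
    - [0,0,0,0,0,0,0]
    - [0,0,1.5,0,0,0,0]
    - [0,0,3,0,0,0,0]
    - [0,0,4.5,0,0,0,0]
    - [0,0,4.5,0,0,0,0]

```text
clock: 13.05
position: [0.459, -0.2878, 0.0137]
tool_rot: [-3.141, -0.002, 2.249]
force: [-0.6, 0.5, -0.2]
grip_width: 0.0427
finger_force: 0.0
```

Call:
play_rows:
  motion:
    - [0,0,0,0,0,0,-0.8]
    - [0,0,0,0,0,0,-0.8]
    - [0,0,0,0,0,0,-0.8]
    - [0,0,0,0,0,0,-0.8]
    - [0,0,0,0,0,0,-0.8]

```text
clock: 13.55
position: [0.46, -0.2887, 0.016]
tool_rot: [3.141, 0.001, 2.249]
force: [-1.1, 1.3, 6.6]
grip_width: 0.0107
finger_force: 59.7
```

Call:
play_rows:
  motion:
    - [0,0,-1,0,0,0,-0.8]
    - [0,0,-4,0,0,0,-0.8]
    - [0,0,-8,0,0,0,-0.8]
    - [0,0,-12,0,0,0,-0.8]
    - [0,0,-14,0,0,0,-0.8]

```text
clock: 14.05
position: [0.4602, -0.289, 0.159]
tool_rot: [3.14, 0.003, 2.248]
force: [-0.0, -0.7, -5.7]
grip_width: 0.0107
finger_force: 59.4
```

Call:
play_rows:
  motion:
    - [3,3,0,0,0,-0.05,-0.8]
    - [6.5,6.2,0,0,0,-0.1,-0.8]
    - [10,9.5,0,0,0,-0.16,-0.8]
    - [13.5,12.8,0,0,0,-0.22,-0.8]
    - [17,16,0,0,0,-0.27,-0.8]

```text
clock: 14.55
position: [0.4773, -0.0539, 0.156]
tool_rot: [3.141, 0.0, 2.521]
force: [1.2, -0.7, -4.6]
grip_width: 0.0111
finger_force: 59.4
```

```bash
python3 -c "
from h import *
plan((.49,.0896,.159,1.115))"
```

```text
pos [ 0.4773 -0.0539  0.156 ] rpy [3.141 0.    2.521] tooly 0.95 q [-0.19  0.41  0.23  2.05 -0.15  0.69  1.09] F [ 1.2 -0.7 -4.6] w 0.0111 t 14.55
 shift [ 7.31 12.41 -0.3 ] rot [ 0.     0.    -0.165] n>= 2.9
```

Call:
play_rows:
  motion:
    - [2.2,3.8,0,0,0,-0.06,-0.8]
    - [4.4,7.5,0,0,0,-0.12,-0.8]
    - [6.2,10.5,0,0,0,-0.165,-0.8]
    - [7.3,12.4,0,0,0,-0.165,-0.8]
    - [7.3,12.4,0,0,0,-0.165,-0.8]

```text
clock: 15.05
position: [0.4906, 0.0908, 0.1558]
tool_rot: [3.14, -0.0, 2.688]
force: [0.2, -1.3, -3.9]
grip_width: 0.011
finger_force: 59.5
```

Call:
play_rows:
  motion:
    - [0,0,0,0,0,0,-0.8]
    - [0,0,0,0,0,0,-0.8]
    - [0,0,0,0,0,0,-0.8]
    - [0,0,0,0,0,0,-0.8]
    - [0,0,0,0,0,0,-0.8]

```text
clock: 15.55
position: [0.4907, 0.0871, 0.1553]
tool_rot: [-3.142, -0.0, 2.683]
force: [0.6, -0.2, -5.0]
grip_width: 0.0107
finger_force: 59.5
```

```bash
python3 - <<'E'
from h import *
plan((.49,.0896,.12,1.115))
p,d,ci=grab('wrist'); save('w6',p)
E
```

```text
pos [0.4907 0.0871 0.1553] rpy [-3.142 -0.     2.683] tooly 1.112 q [-0.43  0.44  0.18  2.01 -0.11  0.71  0.93] F [ 0.6 -0.2 -5. ] w 0.0107 t 15.55
 shift [0.17 0.19 3.53] rot [-0.    -0.    -0.003] n>= 0.7
```

View pics/w6.png

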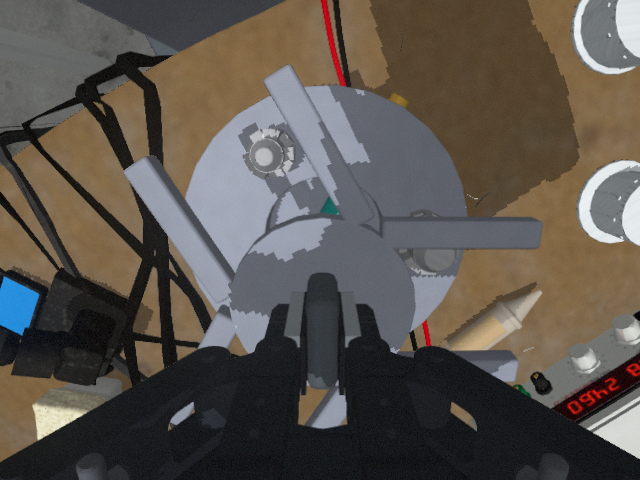

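Call:
play_rows:
  motion:
    - [0.2,0.2,0.5,0,0,0,-0.8]
    - [0.2,0.2,1.5,0,0,0,-0.8]
    - [0.2,0.2,3,0,0,0,-0.8]
    - [0.2,0.2,4,0,0,0,-0.8]
    - [0.2,0.2,4,0,0,0,-0.8]

```text
clock: 16.1
position: [0.4889, 0.09, 0.1137]
tool_rot: [-3.14, -0.002, 2.684]
force: [0.5, -0.4, -5.4]
grip_width: 0.0107
finger_force: 59.4
```

Call:
play_rows:
  motion:
    - [0,0,0,0,0,0,-0.8]
    - [0,0,1,0,0,0,-0.8]
    - [0,0,2,0,0,0,-0.8]
    - [0,0,3,0,0,0,-0.8]
    - [0,0,3,0,0,0,-0.8]

```text
clock: 16.6
position: [0.489, 0.09, 0.0838]
tool_rot: [-3.14, -0.002, 2.684]
force: [-0.6, -0.7, -5.0]
grip_width: 0.0109
finger_force: 59.4
```

Call:
play_rows:
  motion:
    - [0,0,0.5,0,0,0,-0.8]
    - [0,0,1,0,0,0,-0.8]
    - [0,0,1.5,0,0,0,-0.8]
    - [0,0,2,0,0,0,-0.8]
    - [0,0,2.1,0,0,0,-0.8]

```text
clock: 17.1
position: [0.4895, 0.0902, 0.0637]
tool_rot: [-3.141, -0.001, 2.684]
force: [-0.2, 0.6, -5.5]
grip_width: 0.0109
finger_force: 59.5
```

Call:
play_rows:
  motion:
    - [0,0,0.1,0,0,0,-0.8]
    - [0,0,0.2,0,0,0,-0.8]
    - [0,0,0.3,0,0,0,-0.8]
    - [0,0,0.3,0,0,0,-0.8]
    - [0,0,0.3,0,0,0,-0.8]

```text
clock: 17.6
position: [0.4898, 0.0902, 0.0614]
tool_rot: [3.142, 0.0, 2.684]
force: [0.0, -0.5, -4.8]
grip_width: 0.011
finger_force: 59.5
```

Call:
play_rows:
  motion:
    - [0,0,0.1,0,0,0,-0.8]
    - [0,0,0.15,0,0,0,-0.8]
    - [0,0,0.15,0,0,0,-0.8]
    - [0,0,0.15,0,0,0,-0.6]
    - [0,0,0.15,0,0,0,-0.3]

```text
clock: 18.1
position: [0.4901, 0.0903, 0.0601]
tool_rot: [3.141, 0.001, 2.684]
force: [0.1, -0.9, -0.5]
grip_width: 0.0292
finger_force: 0.0
```

Call:
play_rows:
  motion:
    - [0,0,0,0,0,0,0]
    - [0,0,0,0,0,0,0]
    - [0,0,-3,0,0,0,0]
    - [0,0,-7,0,0,0,0]
    - [0,0,-12,0,0,0,0]

```text
clock: 18.6
position: [0.4889, 0.0899, 0.1802]
tool_rot: [-3.14, -0.002, 2.684]
force: [1.0, 0.4, 0.6]
grip_width: 0.0427
finger_force: 0.0
```

Call:
play_rows:
  motion:
    - [0,0,-2,0,0,0,1]
    - [3,0,-4,0,0,0,1]
    - [6,0,-5,0,0,0,1]
    - [6,0,-5,0,0,0,1]
    - [6,0,-5,0,0,0,1]

```text
clock: 19.1
position: [0.436, 0.117, 0.2302]
tool_rot: [3.141, 0.001, 2.685]
force: [0.4, -0.2, 0.1]
grip_width: 0.0855
finger_force: 0.0
```

```bash
python3 - <<'E'
from h import *
plan()
p,d,ci=grab('wrist'); save('w7',p); P=cloud(d,ci); Q=P.reshape(-1,3)
n=np.hypot(Q[:,0]-.49,Q[:,1]-.0896)
q=Q[(n<.1)&(abs(Q[:,2]-.055)<.005)]; A=np.c_[q[:,:2],np.ones(len(q))]; s=np.linalg.lstsq(A,q[:,2],rcond=None)[0]; print('plate plane',s,len(q),np.median(q[:,2]), cv2.minEnclosingCircle(np.float32(q[:,:2])))
b=Q[(n<.03)&(Q[:,2]>.08)&(Q[:,2]<.095)]; print('bar',cv2.minAreaRect(np.float32(b[:,:2])))
# nuts: bar tops from wrist + scene
p2,d2,c2=grab('scene'); S=cloud(d2,c2).reshape(-1,3); p3,d3,c3=grab('side'); S2=cloud(d3,c3).reshape(-1,3)
for g in[(.52,.43),(.44,.345),(.575,.305)]:
    for nm,X in(('wrist',Q),('scene',S),('side',S2)):
        b=X[(np.hypot(X[:,0]-g[0],X[:,1]-g[1])<.045)&(X[:,2]>.062)&(X[:,2]<.08)]
        if len(b)>5:
            r=cv2.minAreaRect(np.float32(b[:,:2])); print(g,nm,len(b),np.round(r[0],4),np.round(r[1],3),round(r[2],1))
E
```

```text
pos [0.436  0.117  0.2302] rpy [3.141e+00 1.000e-03 2.685e+00] tooly 1.114 q [-0.55  0.25  0.19  2.05 -0.06  0.85  0.79] F [ 0.4 -0.2  0.1] w 0.0855 t 19.1
plate plane [-0.00083151  0.00100429  0.05578248] 11761 0.05554931941987511 ((0.49050173163414, 0.08985567837953568), 0.09746821969747543)
bar ((0.4901919960975647, 0.0906793624162674), (0.011668623425066471, 0.035495828837156296), 63.57491683959961)
(0.52, 0.43) scene 41 [0.5442 0.3999] [0.032 0.011] 30.5
(0.44, 0.345) wrist 1526 [0.4513 0.3415] [0.013 0.054] 73.1
(0.44, 0.345) scene 55 [0.4521 0.3406] [0.012 0.056] 73.5
(0.44, 0.345) side 93 [0.4508 0.3409] [0.02  0.049] 72.7
(0.575, 0.305) wrist 834 [0.5783 0.3077] [0.046 0.012] 8.5
(0.575, 0.305) scene 54 [0.5788 0.3079] [0.048 0.013] 5.9
(0.575, 0.305) side 72 [0.5786 0.3065] [0.042 0.017] 9.0
```

View pics/w7.png

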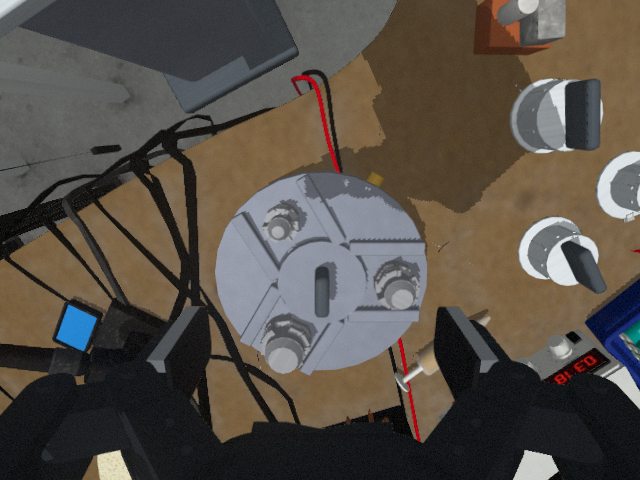

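The plate lies flat, forks around all three studs. Nuts: large bar (583,115), medium (583,268), small at right edge (620,190).

```bash
python3 -c "
from h import *
plan((.4513,.3415,.16,1.276),(.4513,.3415,.047,1.276))"
```

```text
pos [0.4364 0.1163 0.2294] rpy [-3.141 -0.     2.683] tooly 1.112 q [-0.55  0.25  0.19  2.05 -0.06  0.85  0.79] F [-0.7 -0.2  1. ] w 0.0851 t 19.25
 shift [ 8.63 20.86  6.93] rot [-0.001 -0.    -0.164] n>= 4.7
 shift [ 0.   0.  11.3] rot [0. 0. 0.] n>= 2.3
```

Call:
play_rows:
  motion:
    - [1.7,4.1,0.5,0,0,-0.04,1]
    - [3.5,8.3,2,0,0,-0.08,1]
    - [5.2,12.5,3.5,0,0,-0.12,1]
    - [7,16.8,5,0,0,-0.164,1]
    - [8.65,20.9,6,0,0,-0.164,1]

```text
clock: 19.75
position: [0.4508, 0.3438, 0.168]
tool_rot: [-3.14, -0.001, 2.849]
force: [0.3, -0.1, 0.6]
grip_width: 0.0853
finger_force: 0.0
```

Call:
play_rows:
  motion:
    - [0,0,0,0,0,0,0.3]
    - [0,0,0,0,0,0,0.3]
    - [0,0,0,0,0,0,0.3]
    - [0,0,0,0,0,0,0.3]
    - [0,0,0,0,0,0,0.3]

```text
clock: 20.25
position: [0.4512, 0.3417, 0.1702]
tool_rot: [3.141, 0.0, 2.846]
force: [0.6, 0.1, 0.4]
grip_width: 0.0555
finger_force: 0.0
```

```bash
cat > nut.py <<'E'
from h import *
import sys
def nutbar(g,z=0,cam='wrist'):
    p,d,ci=grab(cam); Q=cloud(d,ci).reshape(-1,3)
    b=Q[(np.hypot(Q[:,0]-g[0],Q[:,1]-g[1])<.05)&(Q[:,2]>z+.066)&(Q[:,2]<z+.08)]
    r=cv2.minAreaRect(np.float32(b[:,:2])); bx=cv2.boxPoints(r); e=bx[1]-bx[0]; f=bx[2]-bx[1]
    L=e if np.linalg.norm(e)>np.linalg.norm(f) else f; a=(np.arctan2(L[1],L[0])-np.pi/2)%np.pi
    print('bar',g,len(b),np.round(r[0],4),np.round(r[1],4),'closing yaw',a.round(3)); return r[0],a
E
python3 - <<'E'
from nut import *
c,a=nutbar((.4513,.3415))
plan((*c,.047,a))
E
```

```text
bar (0.4513, 0.3415) 1385 [0.4513 0.3427] [0.0115 0.0535] closing yaw 1.283
pos [0.4511 0.3418 0.1702] rpy [3.141 0.    2.847] tooly 1.276 q [-0.82  0.5   0.09  1.82 -0.06  0.82  0.57] F [-0.5  0.   0.3] w 0.0557 t 20.3
 shift [1.000e-02 9.000e-02 1.232e+01] rot [ 0.     0.    -0.007] n>= 2.5
```

Call:
play_rows:
  motion:
    - [0,0.1,3,0,0,0,0]
    - [0,0.1,7,0,0,0,0]
    - [0,0.1,10,0,0,0,0]
    - [0,0.1,12.2,0,0,0,0]
    - [0,0.1,12.2,0,0,0,0]
  squeeze: 70

```text
clock: 20.8
position: [0.45, 0.3422, 0.0456]
tool_rot: [-3.138, -0.002, 2.847]
force: [0.3, 0.3, 0.2]
grip_width: 0.043
finger_force: 0.0
```

Call:
play_rows:
  motion:
    - [0,0,0,0,0,0,-0.8]
    - [0,0,0,0,0,0,-0.8]
    - [0,0,0,0,0,0,-0.8]
    - [0,0,0,0,0,0,-0.8]
    - [0,0,0,0,0,0,-0.8]

```text
clock: 21.3
position: [0.4517, 0.3437, 0.0492]
tool_rot: [3.14, 0.001, 2.848]
force: [-1.6, -1.3, 9.4]
grip_width: 0.0107
finger_force: 70.4
```

Call:
play_rows:
  motion:
    - [0,0,-1,0,0,0,-0.8]
    - [0,0,-4,0,0,0,-0.8]
    - [0,0,-8,0,0,0,-0.8]
    - [0,0,-12,0,0,0,-0.8]
    - [0,0,-14,0,0,0,-0.8]

```text
clock: 21.8
position: [0.4519, 0.3439, 0.1922]
tool_rot: [3.138, 0.002, 2.848]
force: [0.3, 0.1, -1.7]
grip_width: 0.0105
finger_force: 68.8
```

```bash
python3 -c "
from h import *
plan((.4888,.1887,.19,1.277),(.5263,.0357,.19,1.277),(.5263,.0357,.15,1.277))"
```

```text
pos [0.4519 0.3439 0.1922] rpy [3.138e+00 2.000e-03 2.848e+00] tooly 1.277 q [-0.82  0.48  0.09  1.8  -0.06  0.86  0.57] F [ 0.3  0.1 -1.7] w 0.0105 t 21.8
 shift [ -8.03 -13.79   0.18] rot [ 0.004  0.002 -0.   ] n>= 3.2
 shift [ -8.02 -13.56   0.  ] rot [0. 0. 0.] n>= 3.2
 shift [0. 0. 4.] rot [0. 0. 0.] n>= 0.8
```

Call:
play_rows:
  motion:
    - [-2.5,-4,0,0,0,0,-0.8]
    - [-5,-8.4,0,0,0,0,-0.8]
    - [-7.5,-12.6,0,0,0,0,-0.8]
    - [-10,-16.8,0,0,0,0,-0.8]
    - [-12.4,-21,0,0,0,0,-0.8]

```text
clock: 22.3
position: [0.5092, 0.1045, 0.189]
tool_rot: [3.141, 0.001, 2.848]
force: [1.2, 0.2, -0.8]
grip_width: 0.0106
finger_force: 68.7
```

Call:
play_rows:
  motion:
    - [-2,-3.4,0,0,0,0,-0.8]
    - [-3.65,-6.35,0.5,0,0,0,-0.8]
    - [-3.65,-6.35,2,0,0,0,-0.8]
    - [-3.65,-6.35,3.5,0,0,0,-0.8]
    - [-3.65,-6.35,3.5,0,0,0,-0.8]

```text
clock: 22.8
position: [0.5247, 0.0348, 0.1523]
tool_rot: [-3.141, -0.001, 2.847]
force: [-0.1, 0.4, -1.1]
grip_width: 0.0108
finger_force: 68.8
```

```bash
python3 - <<'E'
from h import *
plan((.5263,.0357,.15,1.277))
p,d,ci=grab('side'); save('s1',p,3,(150,300,200,400))
E
```

```text
pos [0.5247 0.0348 0.1523] rpy [-3.141e+00 -1.000e-03  2.847e+00] tooly 1.277 q [-0.28  0.48  0.13  1.94 -0.09  0.73  1.18] F [-0.1  0.4 -1.1] w 0.0108 t 22.8
 shift [-0.13  0.13  0.23] rot [-0.001 -0.001 -0.   ] n>= 0.1
```

View pics/s1.png

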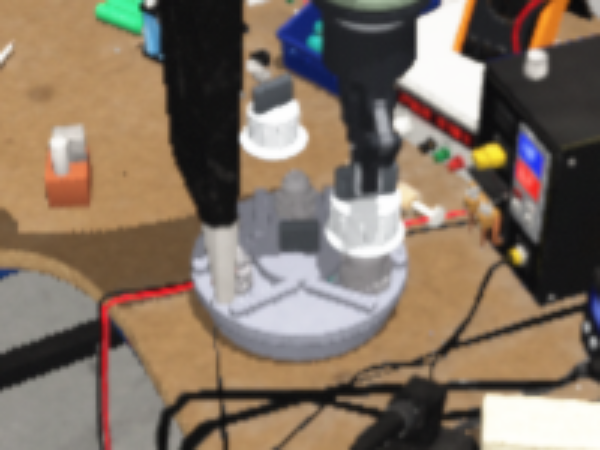

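The nut (366,215 in crop) sits right over the large stud. Correct 1 mm and lower.

Call:
play_rows:
  motion:
    - [-0.1,0.1,0.3,0,0,0,-0.8]
    - [-0.1,0.1,1,0,0,0,-0.8]
    - [-0.1,0.1,1.7,0,0,0,-0.8]
    - [-0.1,0.1,2.4,0,0,0,-0.8]
    - [-0.1,0.1,2.6,0,0,0,-0.8]

```text
clock: 23.35
position: [0.5263, 0.0358, 0.1259]
tool_rot: [-3.141, -0.001, 2.848]
force: [-1.1, -0.1, -1.6]
grip_width: 0.0108
finger_force: 68.8
```

Call:
play_rows:
  motion:
    - [0,0,0.3,0,0,0,-0.8]
    - [0,0,0.6,0,0,0,-0.8]
    - [0,0,0.8,0,0,0,-0.8]
    - [0,0,1,0,0,0,-0.8]
    - [0,0,1,0,0,0,-0.8]

```text
clock: 23.85
position: [0.5271, 0.0358, 0.1183]
tool_rot: [3.141, 0.001, 2.847]
force: [-10.7, -0.6, 33.2]
grip_width: 0.0106
finger_force: 74.1
```

Call:
play_rows:
  motion:
    - [0,0,-0.1,0,0,0,-0.8]
    - [0,0,-0.1,0,0,-0.1,-0.8]
    - [0,0,-0.1,0,0,-0.2,-0.8]
    - [0,0,-0.1,0,0,-0.3,-0.8]
    - [0,0,-0.1,0,0,-0.4,-0.8]

```text
clock: 24.35
position: [0.5273, 0.0357, 0.1186]
tool_rot: [-3.142, 0.002, -3.032]
force: [-1.6, -1.0, 9.8]
grip_width: 0.0104
finger_force: 70.7
```

Call:
play_rows:
  motion:
    - [0,0,0,0,0,-0.1,-0.8]
    - [0,0,0,0,0,-0.2,-0.8]
    - [0,0,0,0,0,-0.3,-0.8]
    - [0,0,0,0,0,-0.4,-0.8]
    - [0,0,0,0,0,-0.4,-0.8]

```text
clock: 24.85
position: [0.5271, 0.0354, 0.1183]
tool_rot: [-3.141, 0.001, -2.632]
force: [-1.0, -1.0, 6.8]
grip_width: 0.0104
finger_force: 70.0
```

Call:
play_rows:
  motion:
    - [0,0,0.05,0,0,-0.1,-0.8]
    - [0,0,0.05,0,0,-0.2,-0.8]
    - [0,0,0.05,0,0,-0.3,-0.8]
    - [0,0,0.05,0,0,-0.4,-0.8]
    - [0,0,0.05,0,0,-0.4,-0.8]

```text
clock: 25.35
position: [0.527, 0.0347, 0.1174]
tool_rot: [-3.141, -0.0, -2.233]
force: [1.4, -4.5, -1.4]
grip_width: 0.0107
finger_force: 69.1
```

Call:
play_rows:
  motion:
    - [0,0,0,0,0,-0.1,-0.8]
    - [0,0,0,0,0,-0.2,-0.8]
    - [0,0,0,0,0,-0.3,-0.8]
    - [0,0,0,0,0,-0.4,-0.8]
    - [0,0,0,0,0,-0.4,-0.8]

```text
clock: 25.85
position: [0.528, 0.0361, 0.1184]
tool_rot: [-3.139, 0.002, -1.833]
force: [1.4, -4.8, 21.8]
grip_width: 0.0105
finger_force: 78.4
```

Call:
play_rows:
  motion:
    - [0,0,-0.1,0,0,0.1,-0.8]
    - [0,0,-0.1,0,0,0.2,-0.8]
    - [0,0,-0.05,0,0,0.3,-0.8]
    - [0,0,0,0,0,0.4,-0.8]
    - [0,0,0.2,0,0,0.4,-0.8]

```text
clock: 26.35
position: [0.5288, 0.0363, 0.118]
tool_rot: [-3.138, 0.003, -2.24]
force: [-7.3, 5.1, 59.2]
grip_width: 0.0108
finger_force: 84.4
```

```bash
python3 -c "
from h import *
plan();print(observe()['moment'])"
```

```text
pos [0.5288 0.0363 0.118 ] rpy [-3.138e+00  3.000e-03 -2.240e+00] tooly 2.473 q [-0.02  0.53 -0.21  1.94  0.17  0.68  2.13] F [-7.3  5.1 59.2] w 0.0108 t 26.35
[0.19688095 1.18557358 0.04468986]
```

Call:
play_rows:
  motion:
    - [0,0,-0.2,0,0,0,-0.8]
    - [0,0,-0.4,0,0,0,-0.8]
    - [0,0,-0.4,0,0,0,-0.4]
    - [0,0,-0.4,0,0,0,-0.2]
    - [0,0,-0.6,0,0,0,0]

```text
clock: 26.85
position: [0.5265, 0.0359, 0.1211]
tool_rot: [3.141, -0.0, -2.235]
force: [-0.3, 0.3, 0.0]
grip_width: 0.0428
finger_force: 0.1
```

Call:
play_rows:
  motion:
    - [0,0,-2,0,0,0,0]
    - [0,0,-5,0,0,0.1,0]
    - [0,0,-6,0,0,0.24,0]
    - [0,0,-6,0,0,0.38,0]
    - [0,0,-6,0,0,0.5,0]

```text
clock: 27.35
position: [0.5268, 0.0359, 0.1818]
tool_rot: [-3.142, 0.001, -2.741]
force: [-0.1, 0.1, 0.0]
grip_width: 0.0425
finger_force: 0.0
```

```bash
cat > st.py <<'E'
from nut import *
ST={'l':(.5263,.0357),'m':(.5184,.1485),'s':(.4248,.0855)}
def state(k,zt=None,cams=('side','scene')):
    "height of the nut over stud k from its bar top and flange"
    for cam in cams:
        p,d,ci=grab(cam); Q=cloud(d,ci).reshape(-1,3); s=ST[k]; r=np.hypot(Q[:,0]-s[0],Q[:,1]-s[1]); z=Q[:,2]
        q=Q[(r<.026)&(z>.105)&(z<.17)]
        t=np.percentile(q[:,2],90) if len(q) else 0; b=q[q[:,2]>t-.006]
        fl=z[(r<.035)&(r>.0305)&(z>.056)&(z<.1)]
        print(cam,'bar top',t.round(4) if len(q) else None,'underside over stud org',(t-.073-.045).round(4) if len(q) else None,'n',len(q),'c',b[:,:2].mean(0).round(4) if len(b) else None,'flange z',np.percentile(fl,[10,50,90]).round(4) if len(fl) else None)
E
python3 - <<'E'
from st import *
plan(); state('l',cams=('side','scene','wrist')); nutbar(ST['l'],.069)
E
```

```text
pos [0.5268 0.0359 0.1818] rpy [-3.142e+00  1.000e-03 -2.741e+00] tooly 1.971 q [-0.1   0.43 -0.1   1.9   0.06  0.81  1.73] F [-0.1  0.1  0. ] w 0.0425 t 27.35
side bar top 0.1384 underside over stud org 0.0204 n 181 c [0.5107 0.0408] flange z [0.0618 0.0766 0.0964]
scene bar top 0.1384 underside over stud org 0.0204 n 108 c [0.5099 0.0445] flange z [0.0591 0.077  0.098 ]
wrist bar top 0.1395 underside over stud org 0.0215 n 4382 c [0.5101 0.0433] flange z [0.0668 0.0811 0.0994]
bar (0.5263, 0.0357) 1359 [0.5072 0.0401] [0.0402 0.0126] closing yaw 2.444
```

```bash
python3 - <<'E'
from h import *
p,d,ci=grab('wrist'); a=cv2.resize(p[200:480,180:460],(560,560)); q,_,_=grab('scene'); b=cv2.resize(q[220:300,240:340],(240,192)); im=np.zeros((560,800,3),np.uint8); im[:,:560]=a; im[:192,560:]=b; q,_,_=grab('side'); im[200:440,560:]=cv2.resize(q[180:280,260:360],(240,240)); save('w8',im)
E
```

```text
(no output)
```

View pics/w8.png

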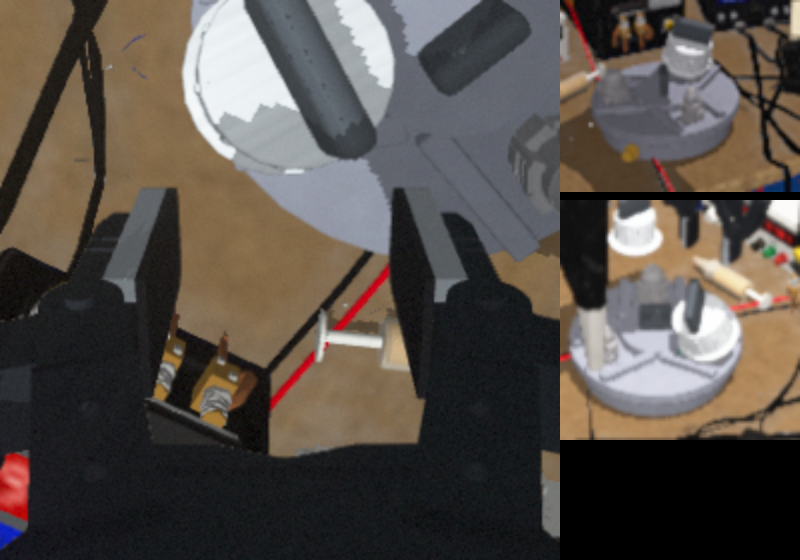

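The nut stands tilted on the stud (leaning toward −x). I'll turn the gripper half round, take it up straight again and retry more gently.

Call:
play_rows:
  motion:
    - [0,0,0,0,0,0.14,1]
    - [0,0,0,0,0,0.27,1]
    - [0,0,0,0,0,0.4,1]
    - [0,0,0,0,0,0.54,1]
    - [0,0,0,0,0,0.67,1]

```text
clock: 28.2
position: [0.5267, 0.0357, 0.1812]
tool_rot: [3.142, -0.0, 2.874]
force: [0.7, -0.4, -0.0]
grip_width: 0.0851
finger_force: 0.0
```

Call:
play_rows:
  motion:
    - [0,0,0,0,0,0.14,1]
    - [0,0,0,0,0,0.27,1]
    - [0,0,0,0,0,0.4,1]
    - [0,0,0,0,0,0.54,1]
    - [0,0,0,0,0,0.67,1]

```text
clock: 28.7
position: [0.5267, 0.0357, 0.1812]
tool_rot: [-3.141, -0.0, 2.204]
force: [-1.2, -0.2, 0.5]
grip_width: 0.0854
finger_force: 0.0
```

Call:
play_rows:
  motion:
    - [0,0,0,0,0,0.14,1]
    - [0,0,0,0,0,0.27,1]
    - [0,0,0,0,0,0.4,1]
    - [0,0,0,0,0,0.54,1]
    - [0,0,0,0,0,0.67,1]

```text
clock: 29.2
position: [0.5267, 0.0357, 0.1812]
tool_rot: [-3.141, -0.0, 1.534]
force: [-0.5, 0.5, 0.2]
grip_width: 0.0852
finger_force: 0.0
```

Call:
play_rows:
  motion:
    - [0,0,0,0,0,0.14,1]
    - [0,0,0,0,0,0.27,1]
    - [0,0,0,0,0,0.4,1]
    - [0,0,0,0,0,0.54,1]
    - [0,0,0,0,0,0.66,1]

```text
clock: 29.7
position: [0.5267, 0.0358, 0.1812]
tool_rot: [-3.141, 0.0, 0.874]
force: [-0.0, 0.1, 0.5]
grip_width: 0.0854
finger_force: 0.0
```

```bash
python3 - <<'E'
from st import *
c,a=nutbar((.51,.04),.066)
plan((.5263,.0357,.119,a))
E
```

```text
bar (0.51, 0.04) 1758 [0.5057 0.0371] [0.0501 0.0137] closing yaw 2.433
pos [0.5266 0.0359 0.1811] rpy [-3.141  0.     0.867] tooly -0.704 q [-0.61  0.5   0.59  1.93 -0.37  0.82 -0.52] F [ 0.   0.4 -0.4] w 0.0853 t 29.75
 shift [-0.03 -0.01  6.21] rot [-0.     0.     0.004] n>= 1.2
```

Call:
play_rows:
  motion:
    - [0,0,2,0,0,0,1]
    - [0,0,4,0,0,0,1]
    - [0,0,6,0,0,0,1]
    - [0,0,6,0,0,0,0.5]
    - [0,0,6,0,0,0,0]
  squeeze: 60

```text
clock: 30.25
position: [0.5267, 0.0355, 0.1216]
tool_rot: [-3.141, 0.0, 0.879]
force: [-0.8, -0.1, 0.6]
grip_width: 0.0595
finger_force: 0.0
```

Call:
play_rows:
  motion:
    - [0,0,0,0,0,0,-0.8]
    - [0,0,0,0,0,0,-0.8]
    - [0,0,0,0,0,0,-0.8]
    - [0,0,0,0,0,0,-0.8]
    - [0,0,0,0,0,0,-0.8]

```text
clock: 30.75
position: [0.5271, 0.0356, 0.122]
tool_rot: [3.141, -0.001, 0.878]
force: [-1.1, -1.8, 7.5]
grip_width: 0.0099
finger_force: 58.1
```

Call:
play_rows:
  motion:
    - [0,0,-0.3,0,0,0,-0.8]
    - [0,0,-0.7,0,0,0,-0.8]
    - [0,0,-1.2,0,0,0,-0.8]
    - [0,0,-1.6,0,0,0.1,-0.8]
    - [0,0,-1.6,0,0,0.2,-0.8]

```text
clock: 31.25
position: [0.527, 0.0359, 0.1382]
tool_rot: [3.141, -0.001, 0.674]
force: [0.1, 0.7, -1.9]
grip_width: 0.0101
finger_force: 58.2
```

```bash
python3 - <<'E'
from st import *
plan(); print(observe()['moment'])
p,d,ci=grab('wrist'); im=np.zeros((480,800,3),np.uint8); im[:,:560]=p[:,40:600]; q,_,_=grab('side'); im[:240,560:]=cv2.resize(q[180:280,260:360],(240,240));save('w9',im)
state('l',cams=('side','scene'))
E
```

```text
pos [0.527  0.0359 0.1382] rpy [ 3.141e+00 -1.000e-03  6.740e-01] tooly -0.897 q [-0.61  0.58  0.6   1.96 -0.47  0.74 -0.63] F [ 0.1  0.7 -1.9] w 0.0101 t 31.25
[0.05102567 0.0148776  0.00968405]
side bar top 0.1631 underside over stud org 0.0451 n 321 c [0.523  0.0305] flange z [0.0756 0.0812 0.094 ]
scene bar top 0.1609 underside over stud org 0.0429 n 237 c [0.5161 0.04  ] flange z [0.0754 0.0794 0.0902]
```

View pics/w9.png

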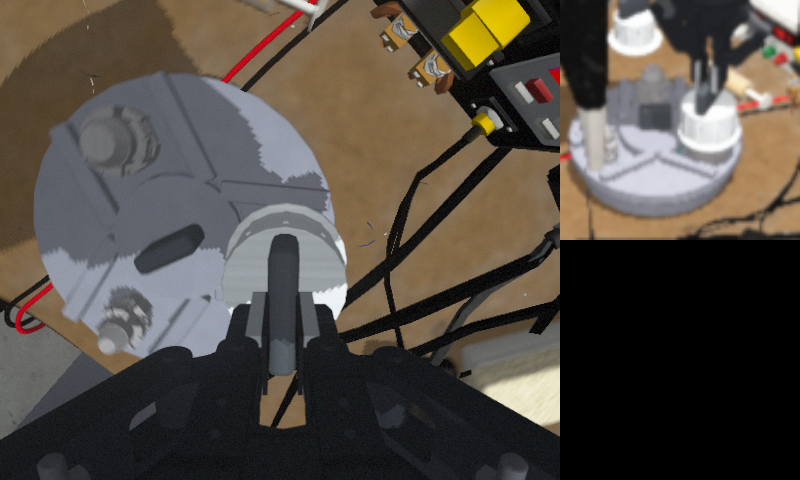

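The side view shows the nut upright again in the gripper (pixel (705,125)). Set it down on the crests a bit forward of the drop, then search backward gently.

Call:
play_rows:
  motion:
    - [0,0,0.3,0,0,0.1,-0.8]
    - [0,0,0.8,0,0,0.2,-0.8]
    - [0,0,1.3,0,0,0.3,-0.8]
    - [0,0,1.6,0,0,0.3,-0.8]
    - [0,0,1.7,0,0,0.3,-0.8]

```text
clock: 31.95
position: [0.5271, 0.0357, 0.1206]
tool_rot: [3.141, -0.001, 0.38]
force: [0.1, -3.7, 19.5]
grip_width: 0.0099
finger_force: 65.0
```

Call:
play_rows:
  motion:
    - [0,0,0.1,0,0,0,-0.8]
    - [0,0,0.2,0,0,0,-0.8]
    - [0,0,0.3,0,0,0,-0.8]
    - [0,0,0.3,0,0,0,-0.8]
    - [0,0,0.3,0,0,0,-0.8]

```text
clock: 32.45
position: [0.5283, 0.035, 0.1198]
tool_rot: [3.141, -0.004, 0.379]
force: [-8.9, -3.1, 53.8]
grip_width: 0.0097
finger_force: 69.5
```

Call:
play_rows:
  motion:
    - [0,0,-0.3,0,0,0,-0.8]
    - [0,0,-0.3,0,0,-0.06,-0.8]
    - [0,0,-0.3,0,0,-0.12,-0.8]
    - [0,0,-0.3,0,0,-0.18,-0.8]
    - [0,0,-0.3,0,0,-0.24,-0.8]

```text
clock: 32.95
position: [0.5274, 0.0358, 0.1208]
tool_rot: [3.141, -0.001, 0.623]
force: [1.5, 0.4, 6.8]
grip_width: 0.0096
finger_force: 63.5
```

Call:
play_rows:
  motion:
    - [0,0,0,0,0,-0.05,-0.8]
    - [0,0,0,0,0,-0.1,-0.8]
    - [0,0,0,0,0,-0.14,-0.8]
    - [0,0,0,0,0,-0.17,-0.8]
    - [0,0,0,0,0,-0.2,-0.8]

```text
clock: 33.45
position: [0.527, 0.0357, 0.1208]
tool_rot: [3.141, -0.001, 0.821]
force: [-2.4, -0.7, 10.0]
grip_width: 0.0097
finger_force: 63.9
```

Call:
play_rows:
  motion:
    - [0,0,0,0,0,-0.05,-0.8]
    - [0,0,0,0,0,-0.1,-0.8]
    - [0,0,0,0,0,-0.14,-0.8]
    - [0,0,0,0,0,-0.17,-0.8]
    - [0,0,0,0,0,-0.2,-0.8]

```text
clock: 33.95
position: [0.5265, 0.0349, 0.1208]
tool_rot: [-3.141, -0.0, 1.019]
force: [-4.4, -3.7, 12.6]
grip_width: 0.0102
finger_force: 82.4
```

Call:
play_rows:
  motion:
    - [0,0,0,0,0,0.03,-0.8]
    - [0,0,0,0,0,0.06,-0.8]
    - [0,0,0.05,0,0,0.09,-0.8]
    - [0,0,0.1,0,0,0.12,-0.8]
    - [0,0,0.1,0,0,0.12,-0.8]

```text
clock: 34.45
position: [0.5269, 0.035, 0.1206]
tool_rot: [3.141, -0.001, 0.898]
force: [-7.8, -4.6, 28.7]
grip_width: 0.0098
finger_force: 66.5
```

```bash
python3 - <<'E'
from st import *
plan(); print(observe()['moment'],observe()['joint_efforts'].round(2))
for cam in('side','scene'):
    p,d,ci=grab(cam); Q=cloud(d,ci).reshape(-1,3); s=ST['l']; r=np.hypot(Q[:,0]-s[0],Q[:,1]-s[1])
    h=np.histogram(Q[r<.037][:,2],np.arange(.05,.125,.003)); print(cam,h[0])
    q=Q[(r<.042)&(Q[:,2]>.06)&(Q[:,2]<.085)]; print(q.mean(0), q.max(0), q.min(0))
E
```

```text
pos [0.5269 0.035  0.1206] rpy [ 3.141e+00 -1.000e-03  8.980e-01] tooly -0.673 q [-0.54  0.59  0.51  1.97 -0.44  0.69 -0.44] F [-7.8 -4.6 28.7] w 0.0098 t 34.45
[-0.78647526  1.73501392 -0.42211591] [ -2.5  -66.74   8.48 -23.54  -1.01  -2.16  -0.19]
side [  9  24  12  22  48  25  26  16  22  17  18  25  18  17  29  50 111  36
   9   3   8   3   4  10]
[0.51594544 0.01573742 0.07083729] [0.5590848  0.05517245 0.08483951] [ 0.49291019 -0.00106075  0.06016805]
scene [ 4 16 15 11 24 25 13 13 20 14 14 11 19 15 11 24 45 25 15 11 20 12  9  9]
[0.50686306 0.04344965 0.07101739] [0.55004143 0.06773023 0.08436656] [0.4928619 0.0020875 0.0602415]
```

The nut's closed top is at z≈0.0995, so its underside is 13–14 mm over the stud base: it has dropped. Now forward.

Call:
play_rows:
  motion:
    - [0,0,-0.15,0,0,0,-0.8]
    - [0,0,-0.1,0,0,0.1,-0.8]
    - [0,0,-0.07,0,0,0.2,-0.8]
    - [0,0,-0.04,0,0,0.3,-0.8]
    - [0,0,-0.01,0,0,0.4,-0.8]

```text
clock: 35.05
position: [0.5275, 0.0357, 0.1204]
tool_rot: [3.141, -0.002, 0.496]
force: [-2.2, -0.6, 22.7]
grip_width: 0.0101
finger_force: 65.5
```

Call:
play_rows:
  motion:
    - [0,0,0.03,0,0,0.1,-0.8]
    - [0,0,0.06,0,0,0.2,-0.8]
    - [0,0,0.09,0,0,0.3,-0.8]
    - [0,0,0.12,0,0,0.4,-0.8]
    - [0,0,0.12,0,0,0.4,-0.8]

```text
clock: 35.55
position: [0.5283, 0.0361, 0.1193]
tool_rot: [-3.141, -0.003, 0.096]
force: [1.0, 1.7, 18.8]
grip_width: 0.0103
finger_force: 65.1
```

Call:
play_rows:
  motion:
    - [0,0,0.03,0,0,0.08,-0.8]
    - [0,0,0.05,0,0,0.16,-0.8]
    - [0,0,0.08,0,0,0.24,-0.8]
    - [0,0,0.1,0,0,0.32,-0.8]
    - [0,0,0.1,0,0,0.32,-0.8]

```text
clock: 36.05
position: [0.5275, 0.0362, 0.1179]
tool_rot: [-3.14, -0.001, -0.223]
force: [-0.1, 2.1, 17.5]
grip_width: 0.0101
finger_force: 64.8
```

Call:
play_rows:
  motion:
    - [0,0,0.03,0,0,0.06,-0.8]
    - [0,0,0.05,0,0,0.12,-0.8]
    - [0,0,0.05,0,0,0.18,-0.8]
    - [0,0,0.05,0,0,0.18,-0.8]
    - [0,0,0.05,0,0,0.18,-0.8]

```text
clock: 36.55
position: [0.5273, 0.0362, 0.1175]
tool_rot: [-3.14, -0.001, -0.4]
force: [-4.2, 1.9, 19.9]
grip_width: 0.0099
finger_force: 65.3
```

```bash
cat >> st.py <<'E'
def top(k,cams=('side','scene'),w=.024):
    "closed-top height -> underside above stud origin; flange too"
    for cam in cams:
        p,d,ci=grab(cam); Q=cloud(d,ci).reshape(-1,3); s=ST[k]; r=np.hypot(Q[:,0]-s[0],Q[:,1]-s[1]); z=Q[r<w][:,2]; z=z[(z>.09)&(z<.125)]
        h,e=np.histogram(z,np.arange(.09,.126,.001)); h=np.convolve(h,[1,1,1],'same'); i=h.argmax(); 
        zz=np.median(z[abs(z-e[i]-.0005)<.002]); print(cam,'top',zz.round(4),'n',h[i],'underside over stud',(zz-.041-.045).round(4))
E
python3 - <<'E'
from st import *
plan(); print(observe()['moment']); top('l')
E
```

```text
pos [0.5273 0.0362 0.1175] rpy [-3.14e+00 -1.00e-03 -4.00e-01] tooly -1.971 q [-0.76  0.72  0.85  1.98 -0.76  0.8  -1.43] F [-4.2  1.9 19.9] w 0.0099 t 36.55
[0.87006385 0.36142991 0.09681259]
side top 0.0964 n 52 underside over stud 0.0104
scene top 0.0978 n 40 underside over stud 0.0118
```

Call:
play_rows:
  motion:
    - [0,0,0.02,0,0,0.06,-0.8]
    - [0,0,0.03,0,0,0.12,-0.8]
    - [0,0,0.03,0,0,0.18,-0.8]
    - [0,0,0.03,0,0,0.24,-0.8]
    - [0,0,0.03,0,0,0.24,-0.8]

```text
clock: 37.15
position: [0.5274, 0.0359, 0.1173]
tool_rot: [-3.14, -0.001, -0.642]
force: [-3.5, 2.2, 24.9]
grip_width: 0.0101
finger_force: 65.8
```

```bash
python3 - <<'E'
from st import *
plan(); print(observe()['moment']); top('l')
E
```

```text
pos [0.5274 0.0359 0.1173] rpy [-3.14e+00 -1.00e-03 -6.42e-01] tooly -2.213 q [-0.79  0.75  0.91  1.98 -0.82  0.83 -1.62] F [-3.5  2.2 24.9] w 0.0101 t 37.15
[0.59122815 0.3630923  0.32403755]
side top 0.096 n 54 underside over stud 0.01
scene top 0.0976 n 34 underside over stud 0.0116
```

Call:
play_rows:
  motion:
    - [0,0,-0.15,0,0,-0.03,-0.8]
    - [0,0,-0.15,0,0,-0.03,-0.5]
    - [0,0,-0.15,0,0,-0.03,-0.2]
    - [0,0,-0.15,0,0,-0.03,0]
    - [0,0,-2,0,0,-0.03,0]

```text
clock: 37.75
position: [0.5257, 0.0358, 0.1351]
tool_rot: [3.139, 0.002, -0.612]
force: [-0.6, 0.6, 0.6]
grip_width: 0.0427
finger_force: 0.0
```

Call:
play_rows:
  motion:
    - [0,0,-3,0,0,0,0]
    - [0,0,-6,0,0,0,0]
    - [0,0,-8,0,0,-0.14,1]
    - [0,0,-8,0,0,-0.28,1]
    - [0,0,-8,0,0,-0.4,1]

```text
clock: 38.25
position: [0.5268, 0.036, 0.2168]
tool_rot: [-3.141, -0.0, -0.206]
force: [0.3, 0.5, -0.5]
grip_width: 0.0834
finger_force: 0.0
```

```bash
cat >> st.py <<'E'
def flat(k,cam='wrist'):
    "body-top plane: tilt, centre; bar centre"
    p,d,ci=grab(cam); Q=cloud(d,ci).reshape(-1,3); s=ST[k]; r=np.hypot(Q[:,0]-s[0],Q[:,1]-s[1])
    q=Q[(r<.03)&(Q[:,2]>.09)&(Q[:,2]<.115)]
    if len(q)<20: print('few',len(q)); return
    for _ in range(4):
        A=np.c_[q[:,:2],np.ones(len(q))]; c=np.linalg.lstsq(A,q[:,2],rcond=None)[0]; e=abs(A@c-q[:,2]); q=q[e<max(.0015,np.median(e)*2.5)]
    print(cam,'top plane n',len(q),'tilt',c[:2].round(3),'z',np.median(q[:,2]).round(4),'over stud',(np.median(q[:,2])-.086).round(4))
    b=Q[(r<.035)&(Q[:,2]>.118)&(Q[:,2]<.15)]
    if len(b)>20: t=np.percentile(b[:,2],80); b=b[abs(b[:,2]-t)<.004]; R=cv2.minAreaRect(np.float32(b[:,:2])); print(' bar top',t.round(4),'over stud',(t-.118).round(4),'c-stud',(np.array(R[0])-s).round(4),np.round(R[1],4))
E
python3 - <<'E'
from st import *
top('l'); flat('l'); flat('l','side'); plan((.5784,.3077,.19,-1.42),half=False)
E
```

```text
side top 0.0953 n 44 underside over stud 0.0093
scene top 0.0965 n 37 underside over stud 0.0105
wrist top plane n 3293 tilt [0.003 0.001] z 0.0968 over stud 0.0108
 bar top 0.1288 over stud 0.0108 c-stud [ 0.0005 -0.0011] [0.0121 0.0534]
side top plane n 186 tilt [0.231 0.365] z 0.0973 over stud 0.0113
 bar top 0.1278 over stud 0.0098 c-stud [ 0.001  -0.0023] [0.0145 0.0512]
pos [0.5266 0.0357 0.2163] rpy [-3.141  0.    -0.216] tooly -1.787 q [-0.84  0.57  0.96  1.9  -0.57  0.97 -1.4 ] F [ 0.3  0.2 -0.2] w 0.0855 t 38.45
 shift [ -0.77 -27.68   2.63] rot [-0.     0.    -0.367] n>= 5.6
```

Call:
play_rows:
  motion:
    - [-0.1,-4.5,0,0,0,-0.07,1]
    - [-0.2,-9,0,0,0,-0.14,1]
    - [-0.3,-13.5,0,0,0,-0.21,1]
    - [-0.4,-18,0.5,0,0,-0.28,1]
    - [-0.5,-22.5,1,0,0,-0.35,1]

```text
clock: 38.95
position: [0.5691, 0.2588, 0.2059]
tool_rot: [3.141, 0.001, 0.137]
force: [0.5, -0.3, 0.3]
grip_width: 0.0854
finger_force: 0.0
```

Call:
play_rows:
  motion:
    - [0,-1,0.3,0,0,0,0]
    - [0,-2,0.8,0,0,0,0]
    - [0,-3,1.2,0,0,0,0]
    - [0,-3,1.2,0,0,0,0]
    - [0,-3,1.2,0,0,0,0]

```text
clock: 39.45
position: [0.5652, 0.2856, 0.1945]
tool_rot: [3.141, 0.0, 0.136]
force: [0.5, -0.6, 0.4]
grip_width: 0.0428
finger_force: 0.0
```

```bash
python3 - <<'E'
from st import *
c,a=nutbar((.5783,.3077)); plan((*c,.047,a-np.pi),half=False)
nutbar((.535,.41))
E
```

```text
bar (0.5783, 0.3077) 1060 [0.5798 0.3081] [0.0454 0.0121] closing yaw 1.704
pos [0.5653 0.2855 0.1947] rpy [ 3.141 -0.     0.136] tooly -1.435 q [-1.06  0.72  0.81  1.64 -0.59  1.04 -1.49] F [-0.3 -1.4 -0.2] w 0.0428 t 39.5
 shift [ 1.74 -2.05 14.77] rot [ 0.    -0.     0.003] n>= 3.0
bar (0.535, 0.41) 931 [0.5517 0.4009] [0.0384 0.0125] closing yaw 1.961
```

Call:
play_rows:
  motion:
    - [0.9,-1,2,0,0,0,0]
    - [1.75,-2.05,5,0,0,0,0]
    - [1.75,-2.05,9,0,0,0,0]
    - [1.75,-2.05,13,0,0,0,0]
    - [1.75,-2.05,14.8,0,0,0,0]
  squeeze: 80

```text
clock: 40.05
position: [0.5786, 0.3081, 0.0436]
tool_rot: [3.14, 0.003, 0.137]
force: [-0.7, -0.4, -0.0]
grip_width: 0.0428
finger_force: 0.0
```

Call:
play_rows:
  motion:
    - [0,0,0,0,0,0,0]
    - [0,0,0,0,0,0,-0.8]
    - [0,0,0,0,0,0,-0.8]
    - [0,0,0,0,0,0,-0.8]
    - [0,0,0,0,0,0,-0.8]

```text
clock: 40.55
position: [0.5807, 0.3094, 0.0484]
tool_rot: [-3.141, -0.003, 0.138]
force: [-0.5, -1.4, 10.3]
grip_width: 0.0103
finger_force: 78.5
```

```bash
python3 -c "
from h import *
plan((.5798,.3081,.19,None),(.5184,.1485,.19,None),(.5184,.1485,.145,None))"
```

```text
pos [0.5807 0.3094 0.0484] rpy [-3.141e+00 -3.000e-03  1.380e-01] tooly -1.433 q [-0.98  0.92  0.67  1.65 -0.73  0.83 -1.42] F [-0.5 -1.4 10.3] w 0.0103 t 40.55
 shift [ -0.07   0.1  -14.16] rot [-0.001 -0.003 -0.   ] n>= 2.8
 shift [-8.27 14.97  0.  ] rot [0. 0. 0.] n>= 3.4
 shift [0.  0.  4.5] rot [0. 0. 0.] n>= 0.9
```

Call:
play_rows:
  motion:
    - [0,0,-2,0,0,0,-0.8]
    - [0,0,-6,0,0,0,-0.8]
    - [0,0,-10,0,0,0,-0.8]
    - [-1,2,-14,0,0,0,-0.8]
    - [-3,6,-14,0,0,0,-0.8]

```text
clock: 41.05
position: [0.5603, 0.2478, 0.1915]
tool_rot: [-3.138, -0.008, 0.141]
force: [1.0, -1.0, -2.6]
grip_width: 0.0106
finger_force: 78.7
```

Call:
play_rows:
  motion:
    - [-2,3.6,0,0,0,0,-0.8]
    - [-4,7,0,0,0,0,-0.8]
    - [-5.3,9,0,0,0,0,-0.8]
    - [-5.3,9,1,0,0,0,-0.8]
    - [-5.3,9,2,0,0,0,-0.8]

```text
clock: 41.55
position: [0.5184, 0.1497, 0.1668]
tool_rot: [-3.14, -0.002, 0.138]
force: [0.1, 1.0, -2.8]
grip_width: 0.0105
finger_force: 78.6
```

Call:
play_rows:
  motion:
    - [0,0,1,0,0,0,-0.8]
    - [0,0,1.5,0,0,0,-0.8]
    - [0,0,1.5,0,0,0,-0.8]
    - [0,0,1.5,0,0,0,-0.8]
    - [0,0,1.5,0,0,0,-0.8]

```text
clock: 42.05
position: [0.5182, 0.1493, 0.1516]
tool_rot: [3.142, -0.0, 0.138]
force: [-1.0, 0.2, -1.1]
grip_width: 0.0105
finger_force: 78.6
```

```bash
python3 -c "
from st import *
plan((.5188,.1487,.145,None),(.5188,.1487,.117,None)); top('m')"
```

```text
pos [0.5182 0.1493 0.1516] rpy [ 3.142 -0.     0.138] tooly -1.433 q [-0.93  0.63  0.79  1.93 -0.61  0.83 -1.25] F [-1.   0.2 -1.1] w 0.0105 t 42.05
 shift [0.05 0.07 0.66] rot [ 0. -0.  0.] n>= 0.1
 shift [0.  0.  2.8] rot [0. 0. 0.] n>= 0.6
side top 0.1189 n 11 underside over stud 0.0329
scene top 0.1147 n 7 underside over stud 0.0287
```

Call:
play_rows:
  motion:
    - [0.05,0,0.7,0,0,0,-0.8]
    - [0.05,0,1.4,0,0,0,-0.8]
    - [0.05,0,2.1,0,0,0,-0.8]
    - [0.05,0,2.8,0,0,0,-0.8]
    - [0.05,0,3,0,0,0,-0.8]

```text
clock: 42.65
position: [0.5188, 0.1492, 0.1207]
tool_rot: [3.141, -0.0, 0.138]
force: [2.8, 0.8, 0.2]
grip_width: 0.0103
finger_force: 78.8
```

Call:
play_rows:
  motion:
    - [0,0,0.1,0,0,0,-0.8]
    - [0,0,0.2,0,0,0,-0.8]
    - [0,0,0.3,0,0,0,-0.8]
    - [0,0,0.4,0,0,0,-0.8]
    - [0,0,0.4,0,0,0,-0.8]

```text
clock: 43.15
position: [0.5187, 0.1493, 0.1174]
tool_rot: [-3.142, -0.0, 0.138]
force: [3.6, 0.7, -1.2]
grip_width: 0.0105
finger_force: 78.8
```

```bash
python3 -c "
from st import *
plan(); top('m')"
```

```text
pos [0.5187 0.1493 0.1174] rpy [-3.142 -0.     0.138] tooly -1.433 q [-0.9   0.68  0.74  1.95 -0.65  0.77 -1.21] F [ 3.6  0.7 -1.2] w 0.0105 t 43.15
side top 0.112 n 44 underside over stud 0.026
scene top 0.111 n 29 underside over stud 0.025
```

Call:
play_rows:
  motion:
    - [0,0,0.1,0,0,0,-0.8]
    - [0,0,0.15,0,0,0,-0.8]
    - [0,0,0.2,0,0,0,-0.8]
    - [0,0,0.2,0,0,0,-0.8]
    - [0,0,0.2,0,0,0,-0.8]

```text
clock: 43.75
position: [0.5186, 0.1493, 0.1154]
tool_rot: [3.141, -0.0, 0.138]
force: [4.6, 0.5, -0.3]
grip_width: 0.0108
finger_force: 78.7
```

Call:
play_rows:
  motion:
    - [0,0,0.05,0,0,0,-0.8]
    - [0,0,0.1,0,0,0,-0.8]
    - [0,0,0.15,0,0,0,-0.8]
    - [0,0,0.2,0,0,0,-0.8]
    - [0,0,0.2,0,0,0,-0.8]

```text
clock: 44.25
position: [0.5186, 0.1493, 0.1134]
tool_rot: [3.141, -0.0, 0.138]
force: [4.8, -0.3, 0.1]
grip_width: 0.0104
finger_force: 78.8
```

```bash
python3 -c "
from st import *
plan(); top('m')"
```

```text
pos [0.5186 0.1493 0.1134] rpy [ 3.141 -0.     0.138] tooly -1.433 q [-0.89  0.69  0.73  1.95 -0.66  0.76 -1.21] F [ 4.8 -0.3  0.1] w 0.0104 t 44.25
side top 0.1074 n 52 underside over stud 0.0214
scene top 0.1071 n 34 underside over stud 0.0211
```

Already below crest level: the thread start is met at this angle. Continue down.

Call:
play_rows:
  motion:
    - [0,0,0.15,0,0,0,-0.8]
    - [0,0,0.3,0,0,0,-0.8]
    - [0,0,0.45,0,0,0,-0.8]
    - [0,0,0.55,0,0,0,-0.8]
    - [0,0,0.55,0,0,0,-0.8]

```text
clock: 44.85
position: [0.5185, 0.1494, 0.1076]
tool_rot: [-3.142, 0.0, 0.138]
force: [6.0, 0.3, -2.4]
grip_width: 0.0104
finger_force: 78.7
```

Call:
play_rows:
  motion:
    - [0,0,0.05,0,0,0,-0.8]
    - [0,0,0.1,0,0,0,-0.8]
    - [0,0,0.15,0,0,0,-0.8]
    - [0,0,0.2,0,0,0,-0.8]
    - [0,0,0.2,0,0,0,-0.8]

```text
clock: 45.35
position: [0.5188, 0.1494, 0.1064]
tool_rot: [-3.141, -0.001, 0.138]
force: [1.7, -0.1, 16.4]
grip_width: 0.0106
finger_force: 81.5
```

```bash
python3 -c "
from st import *
plan(); top('m')"
```

```text
pos [0.5188 0.1494 0.1064] rpy [-3.141e+00 -1.000e-03  1.380e-01] tooly -1.433 q [-0.88  0.69  0.72  1.96 -0.67  0.75 -1.2 ] F [ 1.7 -0.1 16.4] w 0.0106 t 45.35
side top 0.0999 n 49 underside over stud 0.0139
scene top 0.0997 n 35 underside over stud 0.0137
```

Call:
play_rows:
  motion:
    - [0,0,-0.05,0,0,0.1,-0.8]
    - [0,0,-0.02,0,0,0.2,-0.8]
    - [0,0,0.01,0,0,0.3,-0.8]
    - [0,0,0.04,0,0,0.4,-0.8]
    - [0,0,0.04,0,0,0.4,-0.8]

```text
clock: 45.95
position: [0.5191, 0.1498, 0.1061]
tool_rot: [-3.141, -0.001, -0.266]
force: [3.4, 2.6, 16.6]
grip_width: 0.0103
finger_force: 81.3
```

Call:
play_rows:
  motion:
    - [0,0,0.03,0,0,0.1,-0.8]
    - [0,0,0.06,0,0,0.2,-0.8]
    - [0,0,0.09,0,0,0.3,-0.8]
    - [0,0,0.12,0,0,0.4,-0.8]
    - [0,0,0.12,0,0,0.4,-0.8]

```text
clock: 46.45
position: [0.5191, 0.1493, 0.1046]
tool_rot: [-3.141, -0.001, -0.666]
force: [6.2, -0.7, 8.3]
grip_width: 0.0104
finger_force: 80.3
```

```bash
python3 -c "
from st import *
plan(); print(observe()['moment']);top('m')"
```

```text
pos [0.5191 0.1493 0.1046] rpy [-3.141e+00 -1.000e-03 -6.660e-01] tooly -2.237 q [-1.    0.8   0.92  1.96 -0.87  0.84 -1.82] F [ 6.2 -0.7  8.3] w 0.0104 t 46.45
[-0.01461326 -1.50936795 -0.14240144]
side top 0.0966 n 36 underside over stud 0.0106
scene top 0.0983 n 36 underside over stud 0.0123
```

Call:
play_rows:
  motion:
    - [0,0,0.04,0,0,0.08,-0.8]
    - [0,0,0.07,0,0,0.16,-0.8]
    - [0,0,0.1,0,0,0.24,-0.8]
    - [0,0,0.13,0,0,0.32,-0.8]
    - [0,0,0.13,0,0,0.32,-0.8]

```text
clock: 47.05
position: [0.5189, 0.1489, 0.1033]
tool_rot: [-3.141, -0.001, -0.986]
force: [4.4, -2.2, 12.5]
grip_width: 0.0105
finger_force: 80.7
```

Call:
play_rows:
  motion:
    - [0,0,0.03,0,0,0.08,-0.8]
    - [0,0,0.06,0,0,0.16,-0.8]
    - [0,0,0.06,0,0,0.24,-0.8]
    - [0,0,0.06,0,0,0.24,-0.8]
    - [0,0,0.06,0,0,0.24,-0.8]

```text
clock: 47.55
position: [0.5196, 0.1488, 0.1033]
tool_rot: [-3.14, -0.001, -1.222]
force: [6.5, -2.7, 19.1]
grip_width: 0.0105
finger_force: 81.8
```

```bash
python3 -c "
from st import *
plan(); print(observe()['moment']);top('m')"
```

```text
pos [0.5196 0.1488 0.1033] rpy [-3.140e+00 -1.000e-03 -1.222e+00] tooly -2.793 q [-1.05  0.88  1.05  1.96 -0.98  0.92 -2.27] F [ 6.5 -2.7 19.1] w 0.0105 t 47.55
[-0.63539068 -1.28648524  0.60983971]
side top 0.0963 n 45 underside over stud 0.0103
scene top 0.097 n 35 underside over stud 0.011
```

Call:
play_rows:
  motion:
    - [0,0,-0.15,0,0,-0.03,-0.8]
    - [0,0,-0.15,0,0,-0.03,-0.5]
    - [0,0,-0.15,0,0,-0.03,-0.2]
    - [0,0,-0.15,0,0,-0.03,0]
    - [0,0,-2,0,0,-0.03,0]

```text
clock: 48.15
position: [0.5172, 0.1493, 0.121]
tool_rot: [3.138, 0.0, -1.193]
force: [-0.0, 1.2, 0.6]
grip_width: 0.0429
finger_force: 0.0
```

Call:
play_rows:
  motion:
    - [0,0,-3,0,0,0,0]
    - [0,0,-6,0,0,0,0]
    - [0,0,-9,0,0,-0.14,1]
    - [0,0,-9,0,0,-0.28,1]
    - [0,0,-9,0,0,-0.42,1]

```text
clock: 48.65
position: [0.5183, 0.1496, 0.2128]
tool_rot: [-3.141, 0.0, -0.766]
force: [-0.2, -0.4, -1.0]
grip_width: 0.0836
finger_force: 0.0
```

```bash
python3 - <<'E'
from st import *
flat('m'); flat('l'); top('m'); plan((.5184,.1485,.21,-1.7),(.5517,.4009,.2,-1.18),half=False)
E
```

```text
wrist top plane n 2389 tilt [ 0. -0.] z 0.0968 over stud 0.0108
 bar top 0.1289 over stud 0.0109 c-stud [0.0002 0.0003] [0.012  0.0453]
wrist top plane n 3577 tilt [-0.002  0.001] z 0.0966 over stud 0.0106
 bar top 0.1286 over stud 0.0106 c-stud [ 0.0005 -0.0002] [0.0127 0.0537]
side top 0.0976 n 52 underside over stud 0.0116
scene top 0.0963 n 32 underside over stud 0.0103
pos [0.5182 0.1493 0.2123] rpy [ 3.141e+00  1.000e-03 -7.770e-01] tooly -2.348 q [-1.11  0.68  1.11  1.88 -0.71  1.04 -2.04] F [ 0.3  0.2 -0.3] w 0.0855 t 48.85
 shift [0.07 0.04 0.23] rot [-0.     0.001 -0.648] n>= 4.3
 shift [  0.05 -25.46   1.  ] rot [ 0.    0.   -0.52] n>= 5.1
```

Both nuts are home and level. On to the small nut.

Call:
play_rows:
  motion:
    - [0,0,0,0,0,-0.13,1]
    - [0,0,0,0,0,-0.26,1]
    - [0,0,0,0,0,-0.39,1]
    - [0,0,0,0,0,-0.52,1]
    - [0,0,0,0,0,-0.65,1]

```text
clock: 49.35
position: [0.5182, 0.1491, 0.2119]
tool_rot: [3.141, 0.001, -0.121]
force: [0.2, -1.0, 0.4]
grip_width: 0.0854
finger_force: 0.0
```

Call:
play_rows:
  motion:
    - [0,-4.5,0,0,0,-0.1,1]
    - [0,-9,0,0,0,-0.2,1]
    - [0,-13.5,0,0,0,-0.3,1]
    - [0,-18,0,0,0,-0.4,1]
    - [0,-22,0,0,0,-0.52,1]

```text
clock: 49.85
position: [0.5448, 0.3699, 0.2115]
tool_rot: [3.141, 0.002, 0.399]
force: [0.4, -0.7, -0.1]
grip_width: 0.0854
finger_force: 0.0
```

Call:
play_rows:
  motion:
    - [0,0,0,0,0,0,0]
    - [0,0,0,0,0,0,0]
    - [0,0,0,0,0,0,0]
    - [0,0,0,0,0,0,0]
    - [0,0,0,0,0,0,0]

```text
clock: 50.35
position: [0.5455, 0.3669, 0.2125]
tool_rot: [3.142, 0.0, 0.396]
force: [0.4, 0.4, -0.2]
grip_width: 0.0427
finger_force: 0.0
```

```bash
python3 - <<'E'
from st import *
c,a=nutbar((.5517,.4009)); plan((*c,.046,a-np.pi),half=False)
E
```

```text
bar (0.5517, 0.4009) 784 [0.5514 0.401 ] [0.0385 0.0121] closing yaw 1.962
pos [0.5454 0.3671 0.2125] rpy [-3.141  0.     0.396] tooly -1.175 q [-1.13  0.72  0.76  1.55 -0.54  1.09 -1.42] F [-0.5 -0.1 -0.1] w 0.0427 t 50.4
 shift [ 1.86 -2.89 16.65] rot [-0.     0.     0.005] n>= 3.4
```

```bash
python3 - <<'E'
from st import *
c=np.array([.5514,.401]); e=np.array([np.cos(1.962),np.sin(1.962)]); n=np.array([-e[1],e[0]])
for cam in('wrist','scene'):
    p,d,ci=grab(cam); Q=cloud(d,ci).reshape(-1,3); a=(Q[:,:2]-c)@e; b=(Q[:,:2]-c)@n
    for lo,hi in((.02,.045),(.045,.07),(-.045,-.02),(-.07,-.045)):
        z=Q[(a>lo)&(a<hi)&(abs(b)<.018)][:,2]; z=z[z<.15]; print(cam,lo,len(z),np.percentile(z,[50,95]).round(3) if len(z) else '')
E
```

```text
wrist 0.02 843 [0.002 0.007]
wrist 0.045 1027 [0.001 0.002]
wrist -0.045 1076 [0.002 0.007]
wrist -0.07 1047 [0.001 0.002]
scene 0.02 89 [0.001 0.031]
scene 0.045 57 [-0.002  0.001]
scene -0.045 30 [0.001 0.039]
scene -0.07 58 [-0.001  0.003]
```

Call:
play_rows:
  motion:
    - [0.9,-1.5,2,0,0,0,0]
    - [1.85,-2.9,5,0,0,0,0]
    - [1.85,-2.9,7,0,0,0,0]
    - [1.85,-2.9,8,0,0,0,0]
    - [1.85,-2.9,8,0,0,0,0]

```text
clock: 51.0
position: [0.5509, 0.4008, 0.1315]
tool_rot: [3.141, 0.002, 0.397]
force: [1.0, 1.0, -0.4]
grip_width: 0.0428
finger_force: 0.0
```

Call:
play_rows:
  motion:
    - [0,0,3,0,0,0,0]
    - [0,0,6,0,0,0,0]
    - [0,0,8.5,0,0,0,0]
    - [0,0,8.6,0,0,0,0]
    - [0,0,8.6,0,0,0,0]
  squeeze: 80

```text
clock: 51.5
position: [0.5519, 0.4014, 0.0479]
tool_rot: [3.142, -0.001, 0.397]
force: [1.0, -0.1, -0.1]
grip_width: 0.0426
finger_force: 0.0
```

Call:
play_rows:
  motion:
    - [0,0,0,0,0,0,-0.8]
    - [0,0,0,0,0,0,-0.8]
    - [0,0,0,0,0,0,-0.8]
    - [0,0,0,0,0,0,-0.8]
    - [0,0,0,0,0,0,-0.8]

```text
clock: 52.0
position: [0.5519, 0.4018, 0.0479]
tool_rot: [-3.141, -0.002, 0.398]
force: [-0.0, -1.4, 8.9]
grip_width: 0.0102
finger_force: 78.3
```

Call:
play_rows:
  motion:
    - [0,0,-1,0,0,0,-0.8]
    - [0,0,-4,0,0,0,-0.8]
    - [0,0,-8,0,0,0,-0.8]
    - [0,0,-12,0,0,0,-0.8]
    - [0,0,-15,0,0,0,-0.8]

```text
clock: 52.5
position: [0.5515, 0.4015, 0.1999]
tool_rot: [-3.141, -0.002, 0.397]
force: [-0.5, -0.1, -1.5]
grip_width: 0.0106
finger_force: 78.2
```

```bash
python3 -c "
from h import *
plan((.45,.25,.2,None),(.425,.0856,.2,None),(.425,.0856,.145,None))"
```

```text
pos [0.5515 0.4015 0.1999] rpy [-3.141e+00 -2.000e-03  3.970e-01] tooly -1.173 q [-1.14  0.77  0.74  1.49 -0.56  1.1  -1.45] F [-0.5 -0.1 -1.5] w 0.0106 t 52.5
 shift [-15.22  10.04  -0.04] rot [-0.    -0.002 -0.   ] n>= 3.6
 shift [-8.67 14.19  0.  ] rot [0. 0. 0.] n>= 3.3
 shift [0.  0.  5.5] rot [0. 0. 0.] n>= 1.1
```

Call:
play_rows:
  motion:
    - [-3.5,2.3,0,0,0,0,-0.8]
    - [-7,4.6,0,0,0,0,-0.8]
    - [-10.5,7,0,0,0,0,-0.8]
    - [-13.5,9,0,0,0,0,-0.8]
    - [-15.2,10,0,0,0,0,-0.8]

```text
clock: 53.0
position: [0.4483, 0.2481, 0.1973]
tool_rot: [-3.14, 0.0, 0.396]
force: [0.7, 0.4, -1.1]
grip_width: 0.0107
finger_force: 78.2
```

Call:
play_rows:
  motion:
    - [-2,3.4,0,0,0,0,-0.8]
    - [-4.5,7.3,0,0,0,0,-0.8]
    - [-7,11.4,0,0,0,0,-0.8]
    - [-8.7,14.2,1,0,0,0,-0.8]
    - [-8.7,14.2,3,0,0,0,-0.8]

```text
clock: 53.5
position: [0.4245, 0.0825, 0.1679]
tool_rot: [-3.14, -0.003, 0.393]
force: [0.1, 2.5, -1.1]
grip_width: 0.0107
finger_force: 78.3
```

Call:
play_rows:
  motion:
    - [0,0,1,0,0,0,-0.8]
    - [0,0,2,0,0,0,-0.8]
    - [0,0,2,0,0,0,-0.8]
    - [0,0,2,0,0,0,-0.8]
    - [0,0,2,0,0,0,-0.8]

```text
clock: 54.0
position: [0.4248, 0.0862, 0.1468]
tool_rot: [3.141, -0.0, 0.398]
force: [0.3, -0.2, -1.6]
grip_width: 0.0107
finger_force: 78.3
```

```bash
python3 -c "
from st import *
plan((.4252,.0857,.148,None),(.4252,.0857,.117,None))"
```

```text
pos [0.4248 0.0862 0.1468] rpy [ 3.141 -0.     0.398] tooly -1.172 q [-0.91  0.47  0.76  2.19 -0.52  0.67 -0.96] F [ 0.3 -0.2 -1.6] w 0.0107 t 54.0
 shift [ 0.02  0.06 -0.12] rot [ 0. -0.  0.] n>= 0.0
 shift [0.  0.  3.1] rot [0. 0. 0.] n>= 0.6
```

Call:
play_rows:
  motion:
    - [0,0.08,0.6,0,0,0,-0.8]
    - [0,0.08,1.2,0,0,0,-0.8]
    - [0,0.08,1.8,0,0,0,-0.8]
    - [0,0.08,2.4,0,0,0,-0.8]
    - [0,0.08,2.6,0,0,0,-0.8]

```text
clock: 54.5
position: [0.4246, 0.085, 0.1197]
tool_rot: [3.141, 0.001, 0.398]
force: [-0.5, -0.2, -0.5]
grip_width: 0.0103
finger_force: 78.3
```

Call:
play_rows:
  motion:
    - [0,0,0.1,0,0,0,-0.8]
    - [0,0,0.2,0,0,0,-0.8]
    - [0,0,0.3,0,0,0,-0.8]
    - [0,0,0.4,0,0,0,-0.8]
    - [0,0,0.4,0,0,0,-0.8]

```text
clock: 55.0
position: [0.4253, 0.0851, 0.1169]
tool_rot: [-3.141, -0.001, 0.398]
force: [-2.9, -1.3, 16.5]
grip_width: 0.0107
finger_force: 81.4
```

```bash
python3 -c "
from st import *
plan(); top('s')"
```

```text
pos [0.4253 0.0851 0.1169] rpy [-3.141e+00 -1.000e-03  3.980e-01] tooly -1.173 q [-0.85  0.52  0.68  2.21 -0.59  0.6  -0.9 ] F [-2.9 -1.3 16.5] w 0.0107 t 55.0
side top 0.1095 n 26 underside over stud 0.0235
scene top 0.1105 n 34 underside over stud 0.0245
```

Call:
play_rows:
  motion:
    - [0,0,0,0,0,-0.06,-0.8]
    - [0,0,0,0,0,-0.12,-0.8]
    - [0,0,0,0,0,-0.18,-0.8]
    - [0,0,0,0,0,-0.24,-0.8]
    - [0,0,0,0,0,-0.3,-0.8]

```text
clock: 55.6
position: [0.4257, 0.0853, 0.1171]
tool_rot: [3.141, -0.002, 0.7]
force: [-0.0, -0.5, 13.6]
grip_width: 0.0104
finger_force: 80.7
```

Call:
play_rows:
  motion:
    - [0,0,0,0,0,-0.06,-0.8]
    - [0,0,0,0,0,-0.12,-0.8]
    - [0,0,0,0,0,-0.18,-0.8]
    - [0,0,0,0,0,-0.24,-0.8]
    - [0,0,0,0,0,-0.3,-0.8]

```text
clock: 56.1
position: [0.4257, 0.0853, 0.1171]
tool_rot: [3.141, -0.002, 1.0]
force: [-0.7, -0.2, 13.5]
grip_width: 0.0109
finger_force: 80.6
```

Call:
play_rows:
  motion:
    - [0,0,0,0,0,-0.06,-0.8]
    - [0,0,0,0,0,-0.12,-0.8]
    - [0,0,0,0,0,-0.18,-0.8]
    - [0,0,0,0,0,-0.24,-0.8]
    - [0,0,0,0,0,-0.3,-0.8]

```text
clock: 56.6
position: [0.4257, 0.0854, 0.1171]
tool_rot: [3.14, -0.001, 1.3]
force: [-0.4, 0.9, 12.5]
grip_width: 0.0103
finger_force: 80.5
```

Call:
play_rows:
  motion:
    - [0,0,0,0,0,-0.06,-0.8]
    - [0,0,0,0,0,-0.12,-0.8]
    - [0,0,0,0,0,-0.18,-0.8]
    - [0,0,0,0,0,-0.24,-0.8]
    - [0,0,0,0,0,-0.3,-0.8]

```text
clock: 57.1
position: [0.4255, 0.0855, 0.1169]
tool_rot: [3.14, -0.001, 1.6]
force: [0.2, 1.7, 6.7]
grip_width: 0.0105
finger_force: 79.7
```

Call:
play_rows:
  motion:
    - [0,0,0.05,0,0,-0.05,-0.8]
    - [0,0,0.1,0,0,-0.1,-0.8]
    - [0,0,0.1,0,0,-0.15,-0.8]
    - [0,0,0.1,0,0,-0.2,-0.8]
    - [0,0,0.1,0,0,-0.2,-0.8]

```text
clock: 57.6
position: [0.425, 0.0851, 0.1156]
tool_rot: [3.141, -0.0, 1.799]
force: [0.0, -1.3, -0.7]
grip_width: 0.0105
finger_force: 78.4
```

Force gone and z falling: the thread start is here. Push down.

Call:
play_rows:
  motion:
    - [0,0,0.1,0,0,0,-0.8]
    - [0,0,0.25,0,0,0,-0.8]
    - [0,0,0.4,0,0,0,-0.8]
    - [0,0,0.5,0,0,0,-0.8]
    - [0,0,0.5,0,0,0,-0.8]

```text
clock: 58.1
position: [0.4248, 0.0851, 0.1102]
tool_rot: [-3.141, 0.0, 1.797]
force: [-0.0, -0.3, -2.1]
grip_width: 0.0104
finger_force: 78.4
```

Call:
play_rows:
  motion:
    - [0,0,0.1,0,0,0,-0.8]
    - [0,0,0.25,0,0,0,-0.8]
    - [0,0,0.4,0,0,0,-0.8]
    - [0,0,0.5,0,0,0,-0.8]
    - [0,0,0.55,0,0,0,-0.8]

```text
clock: 58.6
position: [0.4252, 0.0852, 0.1056]
tool_rot: [3.141, -0.001, 1.797]
force: [-6.4, -1.4, 38.8]
grip_width: 0.0103
finger_force: 84.2
```

```bash
python3 -c "
from st import *
plan(); top('s')"
```

```text
pos [0.4252 0.0852 0.1056] rpy [ 3.141e+00 -1.000e-03  1.797e+00] tooly 0.227 q [-0.55  0.45  0.27  2.21 -0.25  0.51  0.14] F [-6.4 -1.4 38.8] w 0.0103 t 58.6
side top 0.0988 n 17 underside over stud 0.0128
scene top 0.0997 n 38 underside over stud 0.0137
```

Dropped. Unload a bit and run forward.

Call:
play_rows:
  motion:
    - [0,0,-0.25,0,0,0,-0.8]
    - [0,0,-0.22,0,0,0.1,-0.8]
    - [0,0,-0.19,0,0,0.2,-0.8]
    - [0,0,-0.16,0,0,0.3,-0.8]
    - [0,0,-0.13,0,0,0.4,-0.8]

```text
clock: 59.2
position: [0.4249, 0.0852, 0.1061]
tool_rot: [3.142, -0.0, 1.394]
force: [0.1, -0.3, -0.8]
grip_width: 0.0105
finger_force: 78.4
```

Call:
play_rows:
  motion:
    - [0,0,0.03,0,0,0.1,-0.8]
    - [0,0,0.06,0,0,0.2,-0.8]
    - [0,0,0.09,0,0,0.3,-0.8]
    - [0,0,0.12,0,0,0.4,-0.8]
    - [0,0,0.12,0,0,0.4,-0.8]

```text
clock: 59.7
position: [0.4248, 0.0852, 0.1049]
tool_rot: [3.141, 0.0, 0.996]
force: [0.7, 0.6, 0.0]
grip_width: 0.0106
finger_force: 78.4
```

Call:
play_rows:
  motion:
    - [0,0,0.03,0,0,0.1,-0.8]
    - [0,0,0.06,0,0,0.2,-0.8]
    - [0,0,0.09,0,0,0.3,-0.8]
    - [0,0,0.12,0,0,0.4,-0.8]
    - [0,0,0.12,0,0,0.4,-0.8]

```text
clock: 60.2
position: [0.4248, 0.0852, 0.1036]
tool_rot: [3.141, 0.0, 0.599]
force: [-0.6, 0.4, -1.7]
grip_width: 0.0107
finger_force: 78.4
```

```bash
python3 -c "
from st import *
plan(); print(observe()['moment']); top('s')"
```

```text
pos [0.4248 0.0852 0.1036] rpy [3.141 0.    0.599] tooly -0.972 q [-0.79  0.53  0.61  2.22 -0.57  0.55 -0.73] F [-0.6  0.4 -1.7] w 0.0107 t 60.2
[ 0.02752267 -0.00879645  0.02146873]
side top 0.097 n 24 underside over stud 0.011
scene top 0.0975 n 37 underside over stud 0.0115
```

Call:
play_rows:
  motion:
    - [0,0,0.03,0,0,0.08,-0.8]
    - [0,0,0.06,0,0,0.16,-0.8]
    - [0,0,0.09,0,0,0.24,-0.8]
    - [0,0,0.12,0,0,0.3,-0.8]
    - [0,0,0.18,0,0,0.3,-0.8]

```text
clock: 60.8
position: [0.4255, 0.0849, 0.1029]
tool_rot: [-3.142, -0.001, 0.301]
force: [-9.1, -5.5, 53.7]
grip_width: 0.0104
finger_force: 89.6
```

Call:
play_rows:
  motion:
    - [0,0,0.03,0,0,0.06,-0.8]
    - [0,0,0.05,0,0,0.12,-0.8]
    - [0,0,0.05,0,0,0.18,-0.8]
    - [0,0,0.05,0,0,0.2,-0.8]
    - [0,0,0.05,0,0,0.2,-0.8]

```text
clock: 61.3
position: [0.4256, 0.0848, 0.1029]
tool_rot: [-3.141, -0.001, 0.105]
force: [-11.2, -5.4, 58.5]
grip_width: 0.0107
finger_force: 140.7
```

```bash
python3 -c "
from st import *
plan(); print(observe()['moment']); top('s')"
```

```text
pos [0.4256 0.0848 0.1029] rpy [-3.141e+00 -1.000e-03  1.050e-01] tooly -1.466 q [-0.88  0.57  0.74  2.22 -0.71  0.59 -1.08] F [-11.2  -5.4  58.5] w 0.0107 t 61.3
[-1.39099105  2.34244941  3.43687464]
side top 0.0954 n 21 underside over stud 0.0094
scene top 0.0966 n 37 underside over stud 0.0106
```

The stop is reached. Relieve and release, then check everything.

Call:
play_rows:
  motion:
    - [0,0,-0.2,0,0,-0.06,-0.8]
    - [0,0,-0.4,0,0,-0.12,-0.8]
    - [0,0,-0.42,0,0,-0.12,-0.5]
    - [0,0,-0.42,0,0,-0.12,-0.2]
    - [0,0,-0.42,0,0,-0.12,0]

```text
clock: 61.9
position: [0.4251, 0.0852, 0.1058]
tool_rot: [-3.141, -0.001, 0.218]
force: [0.3, 0.1, 0.1]
grip_width: 0.0428
finger_force: 0.0
```

Call:
play_rows:
  motion:
    - [0,0,-2,0,0,0,0]
    - [0,0,-5,0,0,0,0]
    - [0,0,-9,0,0,0,0]
    - [0,0,-13,0,0,0,0.5]
    - [0,0,-15,0,0,0,0.5]

```text
clock: 62.4
position: [0.4256, 0.0849, 0.2582]
tool_rot: [-3.141, -0.002, 0.217]
force: [0.4, 1.0, -0.9]
grip_width: 0.0642
finger_force: 0.0
```

Call:
play_rows:
  motion:
    - [2,-2,0,0,0,0,0.5]
    - [4,-4,0,0,0,0,0.5]
    - [4,-4,0,0,0,0,0.5]
    - [4,-4,0,0,0,0,0.5]
    - [4,-4,0,0,0,0,0.5]

```text
clock: 62.9
position: [0.455, 0.1321, 0.2557]
tool_rot: [3.142, 0.0, 0.217]
force: [0.4, -0.1, -0.2]
grip_width: 0.0643
finger_force: 0.0
```

```bash
python3 - <<'E'
from st import *
plan()
for k in 'sml': print(k); flat(k); top(k)
E
```

```text
pos [0.455  0.1321 0.2557] rpy [3.142 0.    0.217] tooly -1.354 q [-1.17  0.4   1.    1.99 -0.41  0.97 -1.32] F [ 0.4 -0.1 -0.2] w 0.0643 t 62.9
s
wrist top plane n 1146 tilt [-0.     0.002] z 0.0966 over stud 0.0106
 bar top 0.1287 over stud 0.0107 c-stud [-0.0002 -0.0002] [0.037  0.0119]
side top 0.097 n 25 underside over stud 0.011
scene top 0.0953 n 29 underside over stud 0.0093
m
wrist top plane n 2261 tilt [-0.001  0.002] z 0.0966 over stud 0.0106
 bar top 0.1288 over stud 0.0108 c-stud [0.0004 0.0008] [0.0121 0.0449]
side top 0.097 n 49 underside over stud 0.011
scene top 0.0966 n 36 underside over stud 0.0106
l
wrist top plane n 2510 tilt [-0.    -0.001] z 0.0965 over stud 0.0105
 bar top 0.1285 over stud 0.0105 c-stud [ 0.0003 -0.0002] [0.0128 0.0528]
side top 0.0967 n 45 underside over stud 0.0107
scene top 0.0962 n 37 underside over stud 0.0102
```

All three nuts level, centred and home; the arm is clear.

```bash
python3 -c "
from h import *
print(bot.job_done())"
```

```text
the job is handed in; nothing more can be done
None
```

I handed the job in at about 63 s, with the cell in the well, the clamp plate flat on the chamber, and all three nuts run home on their own studs; the hand-in returned no verdict.

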